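# Fetch the coupling hub from behind the tall parts

## Robot

A 6-joint arm with a two-finger parallel gripper is mounted at the origin on the work surface. World frame = base frame: x ahead of the robot, y to its left, z up, the work surface at z = 0. Lengths are in m, angles in rad, forces in N, time in s.
With the tool pointing down it reaches from about 0.375 to 0.975 m from the base axis. Payload 3.8 kg.
Tool frame: the origin (TCP) lies midway between the tips of the shut fingers; the grasp point (between the pads) lies 19 mm behind it; z points along the fingers, y is the line along which they close (so a half turn about z gives the same grasp; the last joint's range is limited). The gripper opens to 85 mm and grips with 20 to 120 N. Pads are 22 mm wide; open, the fingers measure 114 mm over their backs; the gripper's body (76 mm by 85 mm) begins 54 mm behind the grasp point. The pads swing forward as they close: fully open they stand 13 mm farther back than shut.
Start: joints at [1.255, 0.264, 1.604, -0, 1.274, -0.037], TCP at [0.186, 0.649, 0.231] pointing down, gripper open.
Joint ranges: [-2.63, 2.63], [-0.94, 2.18], [0.31, 2.57], [-1.31, 4.45], [0, 2.66], [-2.55, 2.55]. Speed limits (rad/s): [2.57, 2.57, 3.14, 3.14, 3.14, 3.14].

## Interface

Orientations are given as a rotation vector (axis times angle).
In Python, from workcell import status, read_camera, workorder, masks_of gives the robot as it stands.
- The arm moves only by the tool drive_tool, never from a script. Its argument "rows" is a list of rows, each a list of 7 numbers: the turn, a rotation vector about the tool's x, y, z in degrees, then the shift along the tool's x, y, z in m, then the opening, from 0 (shut) to 1 (fully open). In form: [[ax, ay, az, tx, ty, tz, claw], ...]. A call has 1 to 8 rows; each row shifts and turns the commanded pose from where the row before left it, along the tool's axes as they then stand; what a row does not reach is not made up. A row lasts 1/12 s, in which the tool goes at most 41.7 mm and 7.16 degrees, less where a joint would pass 70% of its speed; a pose out of reach is approached as far as the arm can. A call is refused whole if a number of a shift passes 0.0417 or a number of a turn 7.16, either way. A call with a gripper value outside its range is refused whole. The fingers move at their own pace and stop on an object; "force" is the grip in N (left out, the last holds). Time passes only in rows, so rows that do not move let the fingers close. It gives the time, the measured TCP pose, the force, the opening and the grip force at its end, in the units of the state.
- status.read_state(): the state, without advancing time (a new reading comes with each control period).
- read_camera(name): name is "scene" or "side" or "wrist"; returns a dict with "color" (400x640x3 uint8, red, green, blue), "intrinsics" (3x3 intrinsics, pixels), "world_from_camera" (4x4, takes a point from camera to world coordinates); the wrist camera has in their place "mount" (4x4, takes a point from camera to tool coordinates, whose origin is the TCP and whose axes are the flange's). Camera axes: x right, y up, looking along -z (the intrinsics and any distortion apply to the point x, -y, -z); pixel columns grow to the right and rows downward; lengths in m; the calibration is good to about 2 mm. A picture is of the moment at which its call begins: read the wrist's pose just before it. There is no depth.
- workorder.finish_job(): hands the job in; it is judged then, once.
Trained networks look in a picture, given as the dict that the camera call returned (one of the last four; its "shot" number tells which), for a name from the list of things; names that differ only in an ending like _2 or _b are one class to them, and where a whole thing is asked for, a point or a joint stands for the part that bears it (a point fixed in the world has none). Each returns a list of dicts, best first, with "score" (0 to 1); they miss things now and then, are a little off and sometimes report something else, mostly with a low value. They report only what shows in the picture. A call takes as long as a camera call. They do not tell look-alikes from the thing itself.
- masks_of(picture, name): "mask" (400x640 bool, what is visible of it) and "bbox" ([left, top, right, bottom] in pixels, round what is visible of it).
The state is a dict: "time": time; "q": joint angles; "joint_vel": joint speeds; "joint_torque": joint torques, N m; "tool_pos": TCP position; "tcp_rot": TCP orientation; "wrist_force": force on the tool from outside, world axes, zero at the start; "torque": the same for the moment, N m; "width": opening from 0.0 (shut) to 1.0 (fully open); "grip_force": force on a finger pad.
Only numpy, scipy, OpenCV 4.12 (cv2) and the standard library are available. Lean on these libraries where they do the work, as an engineer would, in place of code of your own. Each camera call takes 0.05 s, during which the arm holds its last target. There are 200 camera calls.

## Task

The steel coupling hub at the back of the green stand is walled in by three tall parts, the bobbin, the post and the spray can. First stand all three upright in the grey side tray; only then take the hub and set it flat, flange down, on the geared motor's round faceplate with the small pin inside its bore, and after that put each of the three back upright in the middle of the cork pad it came from: bobbin on the round pad, post on the square pad, can on the six-sided pad. Tip nothing over, and leave the small screw jar on the corner of the stand where it is.

Things in the scene. Friction and masses are not known exactly. Their poses are not given: they have to be found in the camera images.
- bobbin: Empty black plastic bobbin, upright, 125 mm tall: bottom flange 60 mm across and 10 mm thick, slim grey core 34 mm across, top flange 52 mm across and 14 mm thick (grip it across the top flange). 0.11 to 0.2 kg. At the start it stands on pad_round. Origin: centre of its underside, z up.
- post: Square slotted aluminium profile post, upright, 125 mm tall: shaft 40 x 40 mm (faces along its own x and y; grip it across two faces near the top) on a steel foot plate 60 x 60 x 8 mm. 0.25 to 0.45 kg. At the start it stands on pad_square. Origin: centre of its underside, z up.
- can: Aerosol can, upright, 128 mm tall: bare metal body 54 mm across up to 92 mm, shoulder up to 100 mm, above it a grey cap 34 mm across and 28 mm tall (grip it by the cap). 0.2 to 0.4 kg. At the start it stands on pad_hex. Origin: centre of its underside, z up.
- hub: Steel coupling hub, 36 mm tall: flange 60 mm across, 12 mm thick; barrel 44 mm across above it (grip here); bore 28 mm through. 0.26 to 0.46 kg. It stands on a fixed green stand (top 10 mm above the bench), tall parts about 80 mm to its left, right and front (robot side); a 30 mm high fence 49 mm behind its axis. Origin: centre of its underside, z up.
- pad_round: Fixed cork pad on the stand, a disc 80 mm across, 4 mm thick, its top 14 mm above the bench; the bobbin's place. Origin: centre of its underside, z up.
- pad_square: Fixed cork pad on the stand, 72 x 72 mm square (edges along its x and y), 4 mm thick, its top 14 mm above the bench; the post's place. Origin: centre of its underside, z up.
- pad_hex: Fixed cork pad on the stand, regular hexagon 84 mm across corners, 4 mm thick, its top 14 mm above the bench; the can's place. Origin: centre of its underside, z up.
- tray: The side area: fixed grey plastic tray, open on top, outside 300 mm (its x) by 140 mm (its y), walls 5 mm thick and 30 mm high, floor top 5 mm above the bench. Empty at the start, to the left or right of the stand. Origin: centre of its underside, z up.
- gearmotor: Fixed grey geared motor: gearbox 100 x 100 mm, on it a round level steel faceplate 90 mm across whose top is 92 mm above the bench; a pin 8 mm across stands 8 mm up from the faceplate's centre. The motor (below 80 mm high) lies along +x from 50 to 200 mm. Origin: on the bench right below the pin, z up. On the other side of the stand from the tray.
- jar: Bystander: small closed screw jar with a steel lid, 44 mm across, 50 mm tall, on the stand's front left corner. Origin: centre of its underside, z up.
Things that resemble listed ones, but are neither listed nor needed, are in the scene too. Leave any turquoise or yellow look-alike of the post alone.

How it is judged:
On the way, in this order (a step that is already met when the one before it is completed fails the run):
1. bobbin, post and can all stand upright on the floor of the side tray (x of bobbin in the frame of tray between -0.125 and 0.125 m and y of bobbin in the frame of tray between -0.045 and 0.045 m and z of each of bobbin, post, can in the frame of tray below 0.01 m and angle between each of bobbin, post, can's own z axis and vertical below 0.1 rad and linear speed of each of bobbin, post, can below 0.03 m/s and x of post in the frame of tray between -0.125 and 0.125 m and y of post in the frame of tray between -0.045 and 0.045 m and x of can in the frame of tray between -0.125 and 0.125 m and y of can in the frame of tray between -0.045 and 0.045 m), for 0.2 s.
2. with those three still standing in the tray, the hub sits flat on the faceplate, pin inside its bore (all of step 1 and horizontal distance between hub and gearmotor below 0.012 m and z of hub in the frame of gearmotor between 0.088 and 0.096 m and angle between hub's own z axis and vertical below 0.1 rad and linear speed of hub below 0.03 m/s), for 0.2 s.
At the end, for the whole second after the job is handed in: Bobbin on the round pad, post on the square pad and can on the six-sided pad, each upright, at rest and within 12 mm of the pad's centre; the hub at rest, flange down and flat on the faceplate with the pin in its bore (within 12 mm of the pin) (horizontal distance between bobbin and pad_round below 0.012 m and z of bobbin in the frame of pad_round between 0 and 0.008 m and angle between each of bobbin, post, can, hub's own z axis and vertical below 0.1 rad and linear speed of each of bobbin, post, can, hub below 0.03 m/s and horizontal distance between post and pad_square below 0.012 m and z of post in the frame of pad_square between 0 and 0.008 m and horizontal distance between can and pad_hex below 0.012 m and z of can in the frame of pad_hex between 0 and 0.008 m and horizontal distance between hub and gearmotor below 0.012 m and z of hub in the frame of gearmotor between 0.088 and 0.096 m); the robot touches nothing.
It fails at once if the bobbin, post, can or hub is tipped over (angle between any of bobbin, post, can, hub's own z axis and vertical above 0.7 rad).
It fails at once if the screw jar is moved by more than 15 mm (distance of jar from where it was at the start of the episode above 0.015 m).
It also fails if it takes over 144 s, if anything falls off the work surface, if the arm or the gripper's body presses on something with over 40 N, if the wrist force passes 120 N, or if a joint passes its speed limit or range.

## Working session

There is one attempt and no reset: what is moved stays moved. The work goes in short steps, Python scripts to look and compute and a tool call to move; the robot and the scene stay as the last step left them, time stands still between calls to the robot, and variables do not carry over. Pictures are saved under pics/ and viewed, at most 14 in all, crops included, and the job is handed in when it is done.

Besides the shell and the picture viewer there is one more tool, called after "Call:" by a JSON object that holds its "name" and its "arguments". drive_tool: Moves the arm, as the interface text tells. Its arguments: {"type":"object","properties":{"rows":{"type":"array"},"force":{"type":"number"}},"required":["rows"]}

```bash
mkdir -p pics; ls; cat > h.py <<'E'
import numpy as np, cv2
from workcell import status, read_camera, workorder, masks_of
def save(p,n): cv2.imwrite('pics/'+n+'.png',cv2.cvtColor(p['color'],cv2.COLOR_RGB2BGR))
E
python3 - <<'E'
from h import *
print(status.read_state())
for c in ['scene','side','wrist']:
    p=read_camera(c); save(p,c+'0'); print(c,{k:(v.round(4).tolist() if hasattr(v,'round') else v) for k,v in p.items() if k!='color'})
    for n in ['bobbin','post','can','hub','pad_round','pad_square','pad_hex','tray','gearmotor','jar']:
        for m in masks_of(p,n)[:3]: print(n,round(m['score'],2),[int(x) for x in m['bbox']])
E
```

```text
pics
{'time': 0.0, 'q': array([ 1.25511270e+00,  2.64734448e-01,  1.60541700e+00,  2.48524435e-05,
        1.27372286e+00, -3.68806288e-02]), 'joint_vel': array([-4.63493319e-04,  1.17669924e-04,  9.78485999e-06,  1.19088539e-03,
       -1.23182939e-05,  2.18738973e-04]), 'joint_torque': array([ 1.06504041e-03, -5.15090668e+01, -3.67326236e+01,  1.11600655e-04,
        1.23675191e-02, -1.06331660e-05]), 'tool_pos': array([0.18550847, 0.64821737, 0.22995144]), 'tcp_rot': array([-0.43647794, -3.11069415,  0.00352145]), 'wrist_force': array([-0.68066466,  0.43492543,  0.61339891]), 'torque': array([ 0.00894472,  0.06304794, -0.01287237]), 'grip_force': 0.0, 'width': 1.0036719714410072}
scene {'intrinsics': [[409.4062, 0.0, 314.3633], [0.0, 409.4062, 196.159], [0.0, 0.0, 1.0]], 'world_from_camera': [[0.0861, -0.731, 0.6769, 1.1116], [0.9961, 0.0759, -0.0448, -0.0501], [-0.0186, 0.6781, 0.7347, 0.6467], [0.0, 0.0, 0.0, 1.0]], 'shot': 1}
bobbin 0.83 [304, 134, 331, 201]
post 0.94 [436, 222, 490, 294]
post 0.67 [340, 235, 383, 310]
post 0.65 [350, 150, 378, 214]
can 0.63 [270, 172, 299, 233
[... 540 characters left out ...]
418, 207]
post 0.79 [365, 110, 389, 164]
post 0.72 [303, 144, 332, 199]
can 0.68 [330, 191, 356, 247]
can 0.35 [233, 112, 347, 165]
hub 0.86 [317, 195, 338, 221]
pad_round 0.53 [279, 209, 315, 231]
pad_square 0.54 [304, 184, 332, 204]
pad_hex 0.69 [264, 176, 284, 198]
pad_hex 0.65 [325, 227, 356, 255]
tray 0.56 [233, 113, 345, 163]
gearmotor 0.81 [265, 293, 419, 396]
jar 0.67 [262, 175, 284, 195]
wrist {'intrinsics': [[280.7899, 0.0, 315.1765], [0.0, 280.7899, 204.4256], [0.0, 0.0, 1.0]], 'mount': [[0.0011, 0.9525, 0.3046, 0.0778], [1.0, -0.0009, -0.001, -0.0005], [-0.0007, 0.3046, -0.9525, -0.1421], [0.0, 0.0, 0.0, 1.0]], 'shot': 3}
post 0.95 [1, 327, 55, 391]
tray 0.66 [130, 366, 177, 400]
```

```bash
python3 - <<'E'
import cv2
s=cv2.imread('pics/scene0.png'); cv2.imwrite('pics/sc.png',cv2.resize(s[110:320,120:540],(800,400),interpolation=cv2.INTER_CUBIC))
E
```

```text
(no output)
```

View pics/sc.png

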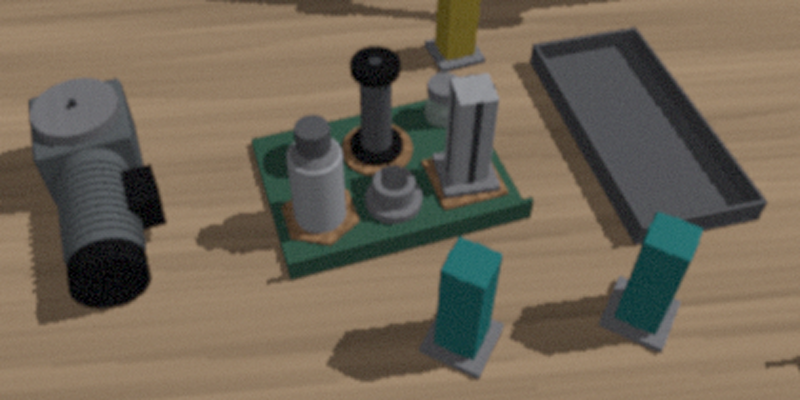

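View pics/side0.png

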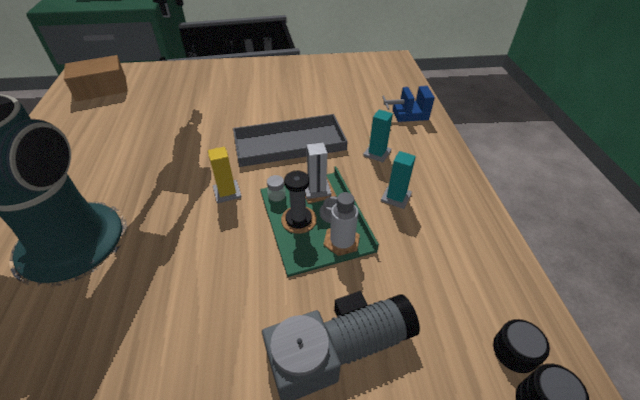

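The bare aluminium profile at scene px (367,181), on the square cork pad, is the post. The turquoise ones at (363,272) and (463,258) and the yellow one at (364,130) are look-alikes. The bobbin is at (317,165), the can at (284,203), the hub at (327,211), the jar at (351,163), the tray is on the right (+y), and the motor faceplate is on the left (−y).

```bash
cat > fit.py <<'E'
from h import *
from scipy.optimize import minimize
from scipy.spatial.transform import Rotation as R
t=np.linspace(0,2*np.pi,48,endpoint=False)
def cyl(r,z0,z1,n=48,ph=0):
    a=np.linspace(0,2*np.pi,n,endpoint=False)+ph
    return np.vstack([np.c_[r*np.cos(a),r*np.sin(a),np.full(n,z)] for z in (z0,z1)])
def box(x0,x1,y0,y1,z0,z1): return np.array([[x,y,z] for x in(x0,x1) for y in(y0,y1) for z in(z0,z1)])
sq=lambda h,z0,z1: box(-h,h,-h,h,z0,z1)
xc=np.vstack([[(x,.04*np.cos(u),.04+.04*np.sin(u)) for u in t] for x in(.05,.2)])
M=dict(bobbin=[cyl(.03,0,.01),cyl(.017,0,.12),cyl(.026,.111,.125)],
 post=[sq(.02,0,.125),sq(.03,0,.008)],
 can=[cyl(.027,0,.092),np.vstack([cyl(.027,.092,.092),cyl(.017,.1,.1)]),cyl(.017,.1,.128)],
 hub=[cyl(.03,0,.012),cyl(.022,0,.036)], jar=[cyl(.022,0,.05)],
 pad_round=[cyl(.04,0,.004)],pad_square=[sq(.036,0,.004)],pad_hex=[cyl(.042,0,.004,6)],
 tray=[box(-.15,.15,-.07,.07,0,.03)],gearmotor=[sq(.05,0,.08),cyl(.045,.08,.092),xc])
Z=dict(bobbin=.014,post=.014,can=.014,hub=.01,jar=.01,pad_round=.01,pad_square=.01,pad_hex=.01,tray=0,gearmotor=0)
def cam(p,st=None):
    if 'mount' in p:
        T=np.eye(4);T[:3,:3]=R.from_rotvec(st['tcp_rot']).as_matrix();T[:3,3]=st['tool_pos'];W=T@p['mount']
    else: W=p['world_from_camera']
    return np.linalg.inv(W),p['intrinsics']
def proj(P,C):
    q=P@C[0][:3,:3].T+C[0][:3,3]; q=q*[1,-1,-1]; q=q@C[1].T; return q[:,:2]/q[:,2:]
def sil(n,v,C,z=None):
    im=np.zeros((800,1280),np.uint8);c,s=np.cos(v[2]),np.sin(v[2])
    for pr in M[n]:
        P=np.c_[pr[:,0]*c-pr[:,1]*s+v[0],pr[:,0]*s+pr[:,1]*c+v[1],pr[:,2]+(Z[n] if z is None else z)]
        h=cv2.convexHull(((proj(P,C)*2+.5)*16).round().astype(np.int32)); cv2.fillConvexPoly(im,h,1,shift=4)
    return im>0
def ray(u,C,z):
    W=np.linalg.inv(C[0]);d=np.linalg.inv(C[1])@[u[0],u[1],1];d=W[:3,:3]@(d*[1,-1,-1]);o=W[:3,3];return o+d*(z-o[2])/d[2]
def fit(n,obs,v0,z=None):  # obs: list of (C,mask400,ignore400)
    up=lambda m:cv2.resize(m.astype(np.float32),(1280,800),interpolation=cv2.INTER_LINEAR)>.5
    O=[(C,up(m),~up(g)) for C,m,g in obs]
    def cost(v):
        return sum(1-(lambda s:(s&m&g).sum()/max(1,((s|m)&g).sum()))(sil(n,v,C,z)) for C,m,g in O)/len(O)
    best=None
    for y in v0[2]:
        r=minimize(cost,[v0[0],v0[1],y],method='Nelder-Mead',options=dict(initial_simplex=np.array([v0[0],v0[1],y])+np.array([[0,0,0],[.01,0,0],[0,.01,0],[0,0,.15]]),xatol=2e-4,fatol=1e-4,maxiter=150))
        if best is None or r.fun<best.fun: best=r
    return best.x.round(4),round(best.fun,3)
E
python3 - <<'E'
from fit import *
obs={n:[] for n in M}
pick={('scene','post'):2,('side','post'):2,('side','pad_hex'):1}
exp={}
for c in ['scene','side']:
    p=read_camera(c);C=cam(p);ms={}
    for n in M:
        l=masks_of(p,n)
        if n=='post': 
            tgt=(364,182) if c=='scene' else (317,171)
        elif n=='pad_hex': tgt=(289,226) if c=='scene' else (341,241)
        elif n=='can': tgt=(284,203) if c=='scene' else (343,219)
        else: tgt=None
        if tgt: l=sorted(l,key=lambda m:np.hypot((m['bbox'][0]+m['bbox'][2])/2-tgt[0],(m['bbox'][1]+m['bbox'][3])/2-tgt[1]))
        ms[n]=l[0]['mask'].astype(bool)
    objs=['bobbin','post','can','hub','jar']
    for n in M:
        g=np.zeros((400,640),bool)
        for o in objs:
            if o!=n: g|=ms[o]&~ms[n]
        obs[n].append((C,ms[n],g))
    if c=='scene':
        for n in M:
            ys,xs=np.nonzero(ms[n]); exp[n]=ray((xs.mean(),ys.mean()),C,{'tray':.01,'gearmotor':.05}.get(n,Z[n]+M[n][0][:,2].max()/2))[:2]
for n in M:
    ys=[0] if n in('bobbin','can','hub','jar','pad_round') else [0,.35,-.35] if n in('post','pad_square','pad_hex') else [-.3,0,.3,]
    x0=exp[n]
    if n=='gearmotor': x0=x0-[.06,0]
    print(n,fit(n,obs[n],[*x0,ys]))
    for i in (0,1):
        if n in('bobbin','post','can','gearmotor'): print('   ',i,fit(n,obs[n][i:i+1],[*x0,ys]))
E
```

```text
bobbin (array([ 0.5041, -0.0029, -0.4534]), np.float64(0.062))
    0 (array([ 0.5032, -0.0026, -0.5471]), np.float64(0.068))
    1 (array([ 0.5043, -0.0024, -0.481 ]), np.float64(0.052))
post (array([0.5541, 0.0888, 0.0776]), np.float64(0.04))
    0 (array([0.5542, 0.0889, 0.0716]), np.float64(0.033))
    1 (array([0.554 , 0.0887, 0.0809]), np.float64(0.045))
can (array([ 0.5947, -0.0698, -0.0827]), np.float64(0.064))
    0 (array([ 0.5923, -0.07  , -0.0423]), np.float64(0.058))
    1 (array([ 0.5951, -0.0681, -0.212 ]), np.float64(0.063))
hub (array([0.5849, 0.0066, 0.0273]), np.float64(0.18))
jar (array([ 0.4577,  0.0815, -0.0793]), np.float64(0.088))
pad_round (array([ 0.504 , -0.002 ,  0.2115]), np.float64(0.224))
pad_square (array([0.5559, 0.0885, 0.2403]), np.float64(0.2))
pad_hex (array([ 0.5919, -0.0701,  0.2109]), np.float64(0.143))
tray (array([0.4975, 0.2963, 0.1379]), np.float64(0.048))
gearmotor (array([ 0.4849, -0.3186,  0.2691]), np.float64(0.083))
    0 (array([ 0.4835, -0.3194,  0.2715]), np.float64(0.084))
    1 (array([ 0.485 , -0.3186,  0.2686]), np.float64(0.08))
```

```bash
cat > d.py <<'E'
import sys; from fit import *
# usage: d.py x y z [yawdeg of tool y]: delta in tool frame (after yaw turn) 
s=status.read_state(); Rm=R.from_rotvec(s['tcp_rot']).as_matrix()
phi=np.degrees(np.arctan2(Rm[1,1],Rm[0,1])); print('t %.2f'%s['time'],'pos',s['tool_pos'].round(4),'phi %.2f'%phi,'zax',Rm[:,2].round(4),'w %.3f g %.1f'%(s['width'],s['grip_force']),'q',s['q'].round(2),'F',s['wrist_force'].round(1))
a=[float(v) for v in sys.argv[1:]]; cur=s['tool_pos']
f=np.radians(a.pop() if len(a)%3==1 else phi); print('turn az %.2f deg'%-(np.degrees(f)-phi))
for i in range(0,len(a),3):
    D=np.array(a[i:i+3])-cur; cur=np.array(a[i:i+3])
    T=np.array([D@[-np.sin(f),np.cos(f),0],D@[np.cos(f),np.sin(f),0],-D[2]]); print('shift',T.round(4),'min rows',int(np.ceil(np.linalg.norm(T)/.035)))
E
python3 d.py .554 .0888 .23  .554 .0888 .103 94.6
```

```text
t 2.75 pos [0.1858 0.6489 0.2313] phi 74.03 zax [ 0. -0. -1.] w 1.002 g 0.0 q [ 1.26  0.26  1.6  -0.    1.27 -0.04] F [-0.8 -0.1  0.1]
turn az -20.57 deg
shift [-0.3221 -0.5879  0.0013] min rows 20
shift [0.    0.    0.127] min rows 4
```

Call:
{"name": "drive_tool", "arguments": {"rows": [[0,0,-6.87,0,0,0,1],[0,0,-6.87,0,0,0,1],[0,0,-6.87,0,0,0,1]]}}

```text
time: 3.0
tool_pos: [0.1858, 0.6489, 0.2313]
tcp_rot: [0.136, -3.139, 0.0]
wrist_force: [0.2, -0.3, -0.1]
width: 1.004
grip_force: 0.0
```

Call:
{"name": "drive_tool", "arguments": {"rows": [[0,0,0,-0.0161,-0.0294,0,1],[0,0,0,-0.0161,-0.0294,0,1],[0,0,0,-0.0161,-0.0294,0,1],[0,0,0,-0.0161,-0.0294,0,1],[0,0,0,-0.0161,-0.0294,0,1],[0,0,0,-0.0161,-0.0294,0,1],[0,0,0,-0.0161,-0.0294,0,1],[0,0,0,-0.0161,-0.0294,0,1]]}}

```text
time: 3.67
tool_pos: [0.3338, 0.4235, 0.2315]
tcp_rot: [-0.128, 3.139, 0.001]
wrist_force: [0.4, -0.2, -0.5]
width: 0.997
grip_force: 0.0
```

Call:
{"name": "drive_tool", "arguments": {"rows": [[0,0,0,-0.0161,-0.0294,0,1],[0,0,0,-0.0161,-0.0294,0,1],[0,0,0,-0.0161,-0.0294,0,1],[0,0,0,-0.0161,-0.0294,0,1],[0,0,0,-0.0161,-0.0294,0,1],[0,0,0,-0.0161,-0.0294,0,1],[0,0,0,-0.0161,-0.0294,0,1],[0,0,0,-0.0161,-0.0294,0,1]]}}

```text
time: 4.33
tool_pos: [0.4813, 0.1994, 0.2316]
tcp_rot: [-0.127, 3.138, 0.0]
wrist_force: [1.3, 0.2, 0.2]
width: 1.001
grip_force: 0.0
```

Call:
{"name": "drive_tool", "arguments": {"rows": [[0,0,0,-0.0161,-0.0294,0,1],[0,0,0,-0.0161,-0.0294,0,1],[0,0,0,-0.0161,-0.0294,0,1],[0,0,0,-0.0161,-0.0294,0,1],[0,0,0,0,0,0,1],[0,0,0,0,0,0,1]]}}

```text
time: 4.83
tool_pos: [0.5549, 0.0874, 0.2313]
tcp_rot: [0.122, -3.139, -0.0]
wrist_force: [-0.3, 1.0, -1.0]
width: 1.001
grip_force: 0.0
```

```bash
python3 d.py .554 .0888 .103 94.6; python3 - <<'E'
from h import *
p=read_camera('wrist'); save(p,'w1')
for n in ['bobbin','post','can','hub','pad_square','jar']: 
    for m in masks_of(p,n)[:2]: print(n,round(m['score'],2),[int(v) for v in m['bbox']])
E
```

```text
t 4.83 pos [0.5549 0.0874 0.2313] phi 94.45 zax [-2.e-04  2.e-04 -1.e+00] w 1.001 g 0.0 q [ 0.11  0.05  1.85  0.    1.24 -1.54] F [-0.3  1.  -1. ]
turn az -0.15 deg
shift [0.0008 0.0014 0.1283] min rows 4
bobbin 0.74 [182, 107, 273, 168]
post 0.81 [331, 0, 386, 19]
post 0.71 [253, 270, 311, 355]
can 0.97 [123, 178, 217, 254]
can 0.32 [288, 147, 344, 207]
hub 0.6 [233, 171, 279, 217]
pad_square 0.6 [284, 148, 344, 203]
jar 0.74 [298, 71, 335, 118]
```

View pics/w1.png

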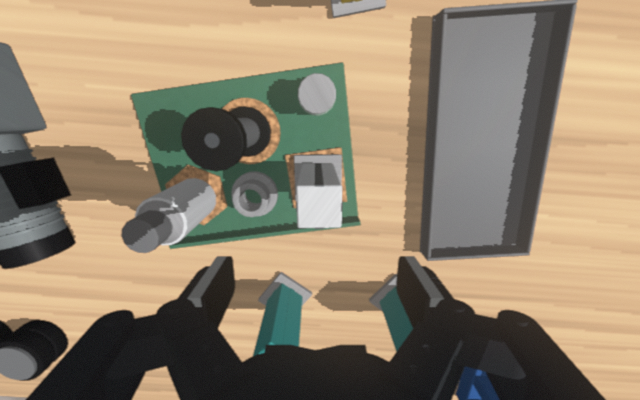

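The post (bare aluminium) has its top face at about px (320,205). The hub is at (255,194), the bobbin top at (213,139), the can cap at (149,230), the jar at (317,94), and the tray is on the right. The turquoise look-alikes are at the bottom between the fingers.

```bash
python3 - <<'E'
from fit import *
s=status.read_state(); p=read_camera('wrist'); C=cam(p,s)
c,sn=np.cos(.0776),np.sin(.0776)
P=np.array([[.5541+c*a-sn*b,.0888+sn*a+c*b,.139] for a,b in [(-.02,-.02),(-.02,.02),(.02,.02),(.02,-.02)]])
print(proj(P,C).round(1).tolist())
print(proj(np.array([[.5041,-.0029,.139],[.5947,-.0698,.142],[.4577,.0815,.06],[.585,.0066,.046]]),C).round(1).tolist())
for n in ['bobbin','can','jar','hub']:
    m=masks_of(p,n)[0]['mask'].astype(bool); v={'bobbin':[.5041,-.0029,[0]],'can':[.5947,-.0698,[0]],'jar':[.4577,.0815,[0]],'hub':[.585,.0066,[0]]}[n]
    print(n,fit(n,[(C,m,np.zeros_like(m))],v))
E
```

```text
[[290.9, 185.7], [337.5, 185.9], [336.2, 229.0], [291.8, 228.8]]
[[207.4, 141.2], [134.6, 237.7], [315.0, 96.0], [245.2, 202.4]]
bobbin (array([ 5.037e-01, -3.000e-04,  1.074e-01]), np.float64(0.067))
can (array([ 0.5932, -0.0677,  0.1189]), np.float64(0.052))
jar (array([0.4588, 0.0806, 0.0014]), np.float64(0.195))
hub (array([0.5829, 0.0096, 0.1141]), np.float64(0.156))
```

Call:
{"name": "drive_tool", "arguments": {"rows": [[0,0,-0.15,0.0008,0.0036,0.02,1],[0,0,0,0,0,0.027,1],[0,0,0,0,0,0.027,1],[0,0,0,0,0,0.027,1],[0,0,0,0,0,0.027,1],[0,0,0,0,0,0,1],[0,0,0,0,0,0,0.4],[0,0,0,0,0,0,0.3]], "force": 40}}

```text
time: 6.1
tool_pos: [0.5542, 0.0926, 0.1047]
tcp_rot: [-0.131, 3.137, 0.0]
wrist_force: [0.2, 0.4, 1.2]
width: 0.748
grip_force: 0.0
```

Call:
{"name": "drive_tool", "arguments": {"rows": [[0,0,0,0,0,0,0.2],[0,0,0,0,0,0,0.2],[0,0,0,0,0,0,0.2],[0,0,0,0,0,0,0.2],[0,0,0,0,0,0,0.2],[0,0,0,0,0,0,0.2],[0,0,0,0,0,-0.002,0.2],[0,0,0,0,0,-0.004,0.2]]}}

```text
time: 6.77
tool_pos: [0.552, 0.0924, 0.1086]
tcp_rot: [0.131, -3.137, -0.0]
wrist_force: [-0.6, -0.2, -4.5]
width: 0.463
grip_force: 41.1
```

```bash
python3 d.py .554 .0888 .23  .5866 .3087 .2 .5866 .3087 .1
```

```text
t 6.77 pos [0.552  0.0924 0.1086] phi 94.78 zax [-2.1e-03  1.0e-04 -1.0e+00] w 0.463 g 41.1 q [ 0.12  0.16  1.97  0.    1.01 -1.53] F [-0.6 -0.2 -4.5]
turn az -0.00 deg
shift [-0.0017 -0.0037 -0.1214] min rows 4
shift [-0.0508  0.2164  0.03  ] min rows 7
shift [0.  0.  0.1] min rows 3
```

Call:
{"name": "drive_tool", "arguments": {"rows": [[0,0,0,0,0,-0.01,0.2],[0,0,0,0,0,-0.02,0.2],[0,0,0,0,0,-0.02,0.2],[0,0,0,0,0,-0.02,0.2],[0,0,0,0,0,-0.01,0.2]], "force": 60}}

```text
time: 7.18
tool_pos: [0.5541, 0.0927, 0.1921]
tcp_rot: [-0.131, 3.136, 0.001]
wrist_force: [0.4, 0.5, -3.4]
width: 0.457
grip_force: 66.2
```

Call:
{"name": "drive_tool", "arguments": {"rows": [[0,0,0,-0.004,0.014,0,0.2],[0,0,0,-0.007,0.0285,0,0.2],[0,0,0,-0.008,0.0325,0,0.2],[0,0,0,-0.008,0.0325,0,0.2],[0,0,0,-0.008,0.0325,0,0.2],[0,0,0,-0.008,0.0325,0,0.2],[0,0,0,-0.006,0.026,0,0.2],[0,0,0,-0.0035,0.0142,0,0.2]]}}

```text
time: 7.85
tool_pos: [0.5867, 0.3126, 0.1876]
tcp_rot: [0.134, -3.137, -0.002]
wrist_force: [0.8, 0.7, -3.9]
width: 0.463
grip_force: 66.1
```

Call:
{"name": "drive_tool", "arguments": {"rows": [[0,0,0,0,0,0,0.2],[0,0,0,0,0,0.02,0.2],[0,0,0,0,0,0.03,0.2],[0,0,0,0,0,0.02,0.2],[0,0,0,0,0,0,0.2]]}}

```text
time: 8.27
tool_pos: [0.5829, 0.3058, 0.1122]
tcp_rot: [0.13, -3.127, 0.008]
wrist_force: [-2.3, -0.2, -5.8]
width: 0.461
grip_force: 65.9
```

```bash
python3 d.py .5866 .3087 .0955; python3 - <<'E'
from h import *
p=read_camera('scene'); save(p,'s1'); cv2.imwrite('pics/s1c.png',cv2.cvtColor(cv2.resize(p['color'][90:290,300:560],(780,600)),cv2.COLOR_RGB2BGR))
E
```

```text
t 8.27 pos [0.5829 0.3058 0.1122] phi 94.77 zax [-0.0113 -0.0059 -0.9999] w 0.461 g 65.9 q [ 0.45  0.33  1.74 -0.    1.08 -1.21] F [-2.3 -0.2 -5.8]
turn az -0.00 deg
shift [-0.0039  0.0026  0.0167] min rows 1
```

View pics/s1c.png

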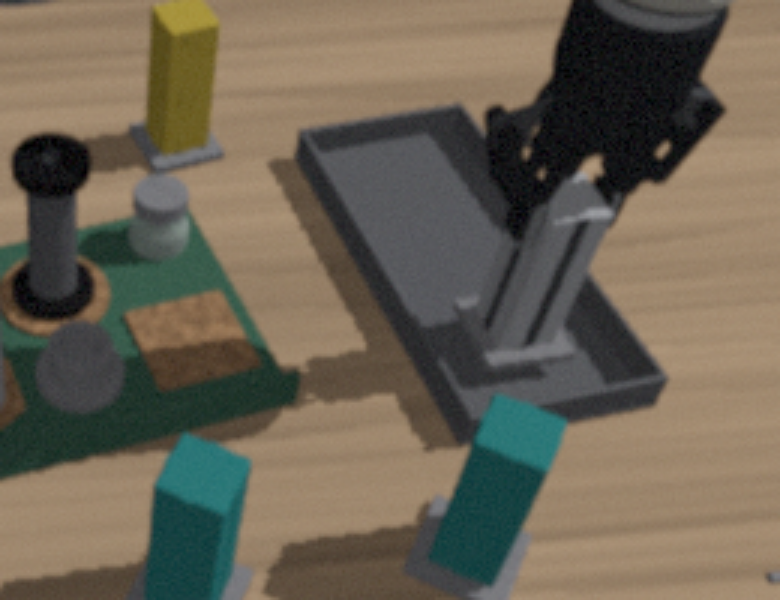

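The post is upright in the gripper over the near end of the tray, crop px (540,290). The square pad at (190,338) is free.

Call:
{"name": "drive_tool", "arguments": {"rows": [[0,0,0,0,0,0,0.2],[0,0,0,0,0,0,0.2],[0,0,0,0,0,0,0.2]]}}

```text
time: 8.57
tool_pos: [0.5893, 0.3092, 0.1218]
tcp_rot: [-0.13, 3.135, 0.002]
wrist_force: [0.2, -0.2, -3.8]
width: 0.453
grip_force: 66.0
```

```bash
python3 d.py .5866 .3087 .0955
```

```text
t 8.57 pos [0.5893 0.3092 0.1218] phi 94.77 zax [ 0.0037  0.0017 -1.    ] w 0.453 g 66.0 q [ 0.45  0.33  1.73 -0.    1.08 -1.21] F [ 0.2 -0.2 -3.8]
turn az -0.00 deg
shift [ 0.0027 -0.0003  0.0263] min rows 1
```

Call:
{"name": "drive_tool", "arguments": {"rows": [[0,0,0,0,0,0.006,0.2],[0,0,0,0,0,0.007,0.2],[0,0,0,0,0,0.006,0.2],[0,0,0,0,0,0.003,0.2],[0,0,0,0,0,0.001,0.2],[0,0,0,0,0,0,0.2],[0,0,0,0,0,0,0.2]]}}

```text
time: 9.15
tool_pos: [0.5874, 0.3085, 0.0971]
tcp_rot: [0.131, -3.138, 0.001]
wrist_force: [-3.1, -3.8, 4.9]
width: 0.46
grip_force: 67.1
```

```bash
python3 d.py .5866 .3087 .0945
```

```text
t 9.15 pos [0.5874 0.3085 0.0971] phi 94.80 zax [-7.e-04 -6.e-04 -1.e+00] w 0.460 g 67.1 q [ 0.45  0.35  1.75 -0.    1.04 -1.21] F [-3.1 -3.8  4.9]
turn az -0.00 deg
shift [0.0008 0.0003 0.0026] min rows 1
```

Call:
{"name": "drive_tool", "arguments": {"rows": [[0,0,0,0,0,0,0.6],[0,0,0,0,0,0,1],[0,0,0,0,0,0,1],[0,0,0,0,0,0,1],[0,0,0,0,0,-0.01,1],[0,0,0,0,0,-0.03,1],[0,0,0,0,0,-0.04,1],[0,0,0,0,0,-0.024,1]]}}

```text
time: 9.82
tool_pos: [0.5889, 0.3094, 0.2045]
tcp_rot: [-0.131, 3.135, 0.002]
wrist_force: [1.1, 0.2, 1.0]
width: 0.998
grip_force: 0.0
```

Call:
{"name": "drive_tool", "arguments": {"rows": [[0,0,0,0.005,-0.014,0,1],[0,0,0,0.01,-0.028,0,1],[0,0,0,0.0125,-0.035,0,1],[0,0,0,0.0125,-0.035,0,1],[0,0,0,0.0125,-0.035,0,1],[0,0,0,0.0125,-0.035,0,1],[0,0,0,0.0125,-0.035,0,1],[0,0,0,0.0125,-0.035,0,1]]}}

```text
time: 10.48
tool_pos: [0.5182, 0.0485, 0.2006]
tcp_rot: [-0.132, 3.138, -0.0]
wrist_force: [0.6, -0.3, -0.1]
width: 0.997
grip_force: 0.0
```

Call:
{"name": "drive_tool", "arguments": {"rows": [[0,0,0,0.01,-0.028,0,1],[0,0,0,0.006,-0.016,0,1],[0,0,0,0.003,-0.006,0,1],[0,0,0,0,0,0,1],[0,0,0,0,0,0,1]]}}

```text
time: 10.9
tool_pos: [0.5045, -0.001, 0.2006]
tcp_rot: [-0.13, 3.138, 0.001]
wrist_force: [0.1, 1.0, -1.4]
width: 0.997
grip_force: 0.0
```

```bash
python3 d.py .5038 -.0017 .107
```

```text
t 10.90 pos [ 0.5045 -0.001   0.2006] phi 94.74 zax [ 7.e-04  6.e-04 -1.e+00] w 0.997 g 0.0 q [-0.05 -0.04  2.    0.    1.18 -1.71] F [ 0.1  1.  -1.4]
turn az -0.00 deg
shift [ 0.0007 -0.0006  0.0936] min rows 3
```

Call:
{"name": "drive_tool", "arguments": {"rows": [[0,0,0,0.0005,-0.0006,0.015,1],[0,0,0,0,0,0.025,1],[0,0,0,0,0,0.025,1],[0,0,0,0,0,0.018,1],[0,0,0,0,0,0.0105,1],[0,0,0,0,0,0,1],[0,0,0,0,0,0,0.7],[0,0,0,0,0,0,0.4]], "force": 40}}

```text
time: 11.57
tool_pos: [0.5052, -0.0014, 0.1081]
tcp_rot: [-0.132, 3.137, -0.0]
wrist_force: [1.4, 0.1, 0.1]
width: 0.744
grip_force: 0.0
```

Call:
{"name": "drive_tool", "arguments": {"rows": [[0,0,0,0,0,0,0.3],[0,0,0,0,0,0,0.3],[0,0,0,0,0,0,0.3],[0,0,0,0,0,0,0.3],[0,0,0,0,0,0,0.3]]}}

```text
time: 11.98
tool_pos: [0.5056, -0.0018, 0.1087]
tcp_rot: [-0.131, 3.135, 0.0]
wrist_force: [-0.1, 1.5, 6.2]
width: 0.593
grip_force: 42.0
```

```bash
python3 d.py .4975 .2963 .107
```

```text
t 11.98 pos [ 0.5056 -0.0018  0.1087] phi 94.77 zax [ 3.9e-03  3.0e-04 -1.0e+00] w 0.593 g 42.0 q [-0.05  0.05  2.09  0.    1.   -1.71] F [-0.1  1.5  6.2]
turn az -0.00 deg
shift [-0.0167  0.2978  0.0017] min rows 9
```

Call:
{"name": "drive_tool", "arguments": {"rows": [[0,0,0,0,0,-0.005,0.3],[0,0,0,0,0,-0.015,0.3],[0,0,0,0,0,-0.025,0.3],[0,0,0,0,0,-0.025,0.3],[0,0,0,0,0,-0.015,0.3],[0,0,0,0,0,-0.005,0.3]]}}

```text
time: 12.48
tool_pos: [0.5054, -0.0023, 0.2]
tcp_rot: [-0.131, 3.134, -0.001]
wrist_force: [0.3, 0.1, -0.3]
width: 0.596
grip_force: 41.9
```

Call:
{"name": "drive_tool", "arguments": {"rows": [[0,0,0,-0.001,0.012,0,0.3],[0,0,0,-0.0015,0.024,0,0.3],[0,0,0,-0.002,0.034,0,0.3],[0,0,0,-0.002,0.036,0,0.3],[0,0,0,-0.002,0.036,0,0.3],[0,0,0,-0.002,0.036,0,0.3],[0,0,0,-0.002,0.036,0,0.3],[0,0,0,-0.002,0.034,0,0.3]]}}

```text
time: 13.15
tool_pos: [0.4955, 0.2484, 0.1946]
tcp_rot: [0.131, -3.135, 0.001]
wrist_force: [1.0, 0.0, -1.2]
width: 0.593
grip_force: 42.0
```

Call:
{"name": "drive_tool", "arguments": {"rows": [[0,0,0,-0.0012,0.028,0,0.3],[0,0,0,-0.001,0.016,0,0.3],[0,0,0,0,0.006,0,0.3],[0,0,0,0,0,0,0.3],[0,0,0,0,0,0.01,0.3],[0,0,0,0,0,0.02,0.3],[0,0,0,0,0,0.025,0.3],[0,0,0,0,0,0.015,0.3]]}}

```text
time: 13.82
tool_pos: [0.4942, 0.2939, 0.1235]
tcp_rot: [0.128, -3.136, 0.003]
wrist_force: [-0.6, -1.0, -1.4]
width: 0.594
grip_force: 42.0
```

Call:
{"name": "drive_tool", "arguments": {"rows": [[0,0,0,0,0,0.01,0.3],[0,0,0,0,0,0.006,0.3],[0,0,0,0,0,0,0.3],[0,0,0,0,0,0,0.3],[0,0,0,0,0,0,0.3]]}}

```text
time: 14.23
tool_pos: [0.4966, 0.2966, 0.112]
tcp_rot: [-0.13, 3.137, 0.001]
wrist_force: [-0.6, -0.1, -0.4]
width: 0.595
grip_force: 42.0
```

```bash
python3 d.py .4975 .2963 .098
```

```text
t 14.23 pos [0.4966 0.2966 0.112 ] phi 94.76 zax [ 0.0019  0.001  -1.    ] w 0.595 g 42.0 q [ 0.5   0.18  1.93 -0.    1.02 -1.16] F [-0.6 -0.1 -0.4]
turn az -0.00 deg
shift [-0.0008 -0.0004  0.014 ] min rows 1
```

Call:
{"name": "drive_tool", "arguments": {"rows": [[0,0,0,0,0,0.004,0.3],[0,0,0,0,0,0.004,0.3],[0,0,0,0,0,0.002,0.3],[0,0,0,0,0,0.001,0.3],[0,0,0,0,0,0,0.3],[0,0,0,0,0,0,0.3],[0,0,0,0,0,0,0.3]]}}

```text
time: 14.82
tool_pos: [0.4956, 0.2965, 0.0998]
tcp_rot: [-0.131, 3.139, 0.0]
wrist_force: [-0.7, -0.2, -1.9]
width: 0.598
grip_force: 42.0
```

```bash
python3 d.py .4975 .2963 .098
```

```text
t 14.82 pos [0.4956 0.2965 0.0998] phi 94.79 zax [ 1.e-04  1.e-04 -1.e+00] w 0.598 g 42.0 q [ 0.5   0.2   1.94  0.    1.   -1.16] F [-0.7 -0.2 -1.9]
turn az -0.00 deg
shift [-0.0018 -0.0004  0.0018] min rows 1
```

Call:
{"name": "drive_tool", "arguments": {"rows": [[0,0,0,0,0,0.0012,0.3],[0,0,0,0,0,0.0008,0.3],[0,0,0,0,0,0,0.3],[0,0,0,0,0,0,0.3]]}}

```text
time: 15.15
tool_pos: [0.4965, 0.2968, 0.0999]
tcp_rot: [-0.131, 3.137, 0.001]
wrist_force: [-2.6, -1.3, 8.2]
width: 0.595
grip_force: 42.9
```

Call:
{"name": "drive_tool", "arguments": {"rows": [[0,0,0,0,0,0,0.8],[0,0,0,0,0,0,1],[0,0,0,0,0,0,1],[0,0,0,0,0,0,1],[0,0,0,0,0,-0.01,1],[0,0,0,0,0,-0.03,1],[0,0,0,0,0,-0.04,1],[0,0,0,0,0,-0.025,1]]}}

```text
time: 15.82
tool_pos: [0.4964, 0.2969, 0.2064]
tcp_rot: [-0.131, 3.136, 0.002]
wrist_force: [1.2, 0.2, 1.2]
width: 1.0
grip_force: 0.0
```

Call:
{"name": "drive_tool", "arguments": {"rows": [[0,0,0,-0.002,-0.012,0,1],[0,0,0,-0.0047,-0.026,0,1],[0,0,0,-0.0064,-0.036,0,1],[0,0,0,-0.0064,-0.036,0,1],[0,0,0,-0.0064,-0.036,0,1],[0,0,0,-0.0064,-0.036,0,1],[0,0,0,-0.0064,-0.036,0,1],[0,0,0,-0.0064,-0.036,0,1]]}}

```text
time: 16.48
tool_pos: [0.5617, 0.0452, 0.203]
tcp_rot: [-0.131, 3.139, -0.0]
wrist_force: [0.8, 0.4, -1.2]
width: 1.0
grip_force: 0.0
```

Call:
{"name": "drive_tool", "arguments": {"rows": [[0,0,0,-0.0064,-0.036,0,1],[0,0,0,-0.0064,-0.036,0,1],[0,0,0,-0.0047,-0.026,0,1],[0,0,0,-0.0025,-0.014,0,1],[0,0,0,-0.0013,-0.007,0,1],[0,0,0,0,0,0,1],[0,0,0,0,0,0,1],[0,0,0,0,0,0,1]]}}

```text
time: 17.15
tool_pos: [0.5925, -0.0682, 0.2027]
tcp_rot: [0.133, -3.138, -0.001]
wrist_force: [0.2, -0.1, -0.7]
width: 0.998
grip_force: 0.0
```

```bash
python3 d.py .594 -.069 .115; python3 - <<'E'
from h import *
for c in('scene','side'): save(read_camera(c),c+'2')
a=cv2.imread('pics/scene2.png')[100:300,120:540];b=cv2.imread('pics/side2.png')[90:290,200:620-0]
cv2.imwrite('pics/c2.png',cv2.resize(np.vstack([a,b]),(588,560)))
E
```

```text
t 17.15 pos [ 0.5925 -0.0682  0.2027] phi 94.86 zax [-6.e-04  7.e-04 -1.e+00] w 0.998 g 0.0 q [-0.16  0.14  1.81  0.    1.2  -1.81] F [ 0.2 -0.1 -0.7]
turn az -0.00 deg
shift [-0.0014 -0.0009  0.0877] min rows 3
```

View pics/c2.png

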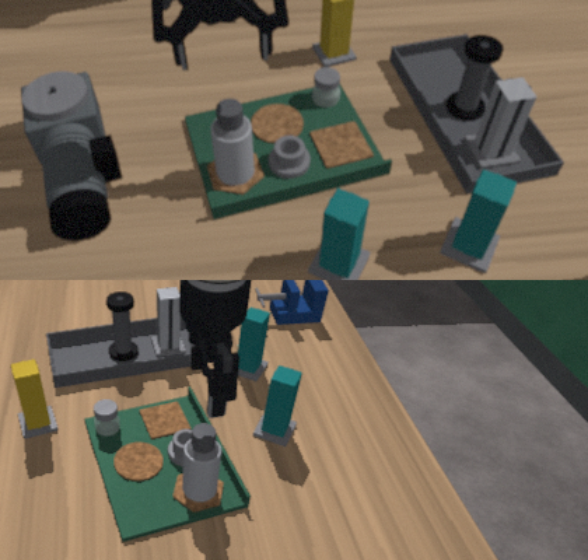

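Bobbin (crop 472,85) and post (505,120) stand upright in the tray, and the round and square pads are free. The can, hub and jar are in place, and the gripper is above the can.

Call:
{"name": "drive_tool", "arguments": {"rows": [[0,0,0,-0.001,-0.0007,0.015,1],[0,0,0,0,0,0.025,1],[0,0,0,0,0,0.022,1],[0,0,0,0,0,0.016,1],[0,0,0,0,0,0.008,1],[0,0,0,0,0,0,1],[0,0,0,0,0,0,0.7],[0,0,0,0,0,0,0.2]], "force": 50}}

```text
time: 17.92
tool_pos: [0.5951, -0.0701, 0.1183]
tcp_rot: [-0.132, 3.137, -0.001]
wrist_force: [0.3, 0.2, -0.4]
width: 0.748
grip_force: 0.0
```

Call:
{"name": "drive_tool", "arguments": {"rows": [[0,0,0,0,0,0,0.2],[0,0,0,0,0,0,0.2],[0,0,0,0,0,0,0.2],[0,0,0,0,0,0,0.2],[0,0,0,0,0,0,0.2],[0,0,0,0,0,0,0.2],[0,0,0,0,0,0,0.2]]}}

```text
time: 18.5
tool_pos: [0.5951, -0.0703, 0.1184]
tcp_rot: [-0.131, 3.136, -0.0]
wrist_force: [-0.2, 1.6, 7.0]
width: 0.38
grip_force: 49.4
```

```bash
python3 d.py .4084 .2839 .2
```

```text
t 18.50 pos [ 0.5951 -0.0703  0.1184] phi 94.78 zax [ 2.6e-03  1.0e-04 -1.0e+00] w 0.380 g 49.4 q [-0.16  0.21  1.88  0.    1.04 -1.81] F [-0.2  1.6  7. ]
turn az -0.00 deg
shift [ 0.1565  0.3685 -0.0816] min rows 12
```

Call:
{"name": "drive_tool", "arguments": {"rows": [[0,0,0,0,0,-0.005,0.2],[0,0,0,0,0,-0.015,0.2],[0,0,0,0,0,-0.022,0.2],[0,0,0,0,0,-0.022,0.2],[0,0,0,0,0,-0.014,0.2],[0,0,0,0,0,-0.006,0.2]]}}

```text
time: 19.0
tool_pos: [0.5949, -0.0707, 0.2031]
tcp_rot: [-0.131, 3.136, -0.001]
wrist_force: [0.8, 1.3, -2.2]
width: 0.377
grip_force: 49.9
```

Call:
{"name": "drive_tool", "arguments": {"rows": [[0,0,0,0.0051,0.012,0,0.2],[0,0,0,0.0102,0.024,0,0.2],[0,0,0,0.0136,0.032,0,0.2],[0,0,0,0.0136,0.032,0,0.2],[0,0,0,0.0136,0.032,0,0.2],[0,0,0,0.0136,0.032,0,0.2],[0,0,0,0.0136,0.032,0,0.2],[0,0,0,0.0136,0.032,0,0.2]]}}

```text
time: 19.67
tool_pos: [0.4753, 0.15, 0.1986]
tcp_rot: [0.131, -3.135, 0.001]
wrist_force: [1.3, 0.2, -2.9]
width: 0.377
grip_force: 50.1
```

Call:
{"name": "drive_tool", "arguments": {"rows": [[0,0,0,0.0136,0.032,0,0.2],[0,0,0,0.0136,0.032,0,0.2],[0,0,0,0.0136,0.032,0,0.2],[0,0,0,0.0093,0.022,0,0.2],[0,0,0,0.0059,0.014,0,0.2],[0,0,0,0.0036,0.0085,0,0.2],[0,0,0,0,0,0,0.2],[0,0,0,0,0,0,0.2]]}}

```text
time: 20.33
tool_pos: [0.4064, 0.2833, 0.1996]
tcp_rot: [0.133, -3.137, 0.003]
wrist_force: [-0.3, 0.6, -2.7]
width: 0.384
grip_force: 50.3
```

```bash
python3 d.py .4084 .2839 .115
```

```text
t 20.33 pos [0.4064 0.2833 0.1996] phi 94.86 zax [-0.0015 -0.0017 -1.    ] w 0.384 g 50.3 q [ 0.56 -0.05  2.01 -0.    1.18 -1.1 ] F [-0.3  0.6 -2.7]
turn az -0.00 deg
shift [-0.002   0.0004  0.0846] min rows 3
```

Call:
{"name": "drive_tool", "arguments": {"rows": [[0,0,0,0,0,0.008,0.2],[0,0,0,0,0,0.018,0.2],[0,0,0,0,0,0.024,0.2],[0,0,0,0,0,0.018,0.2],[0,0,0,0,0,0.01,0.2],[0,0,0,0,0,0.006,0.2],[0,0,0,0,0,0.003,0.2],[0,0,0,0,0,0,0.2]]}}

```text
time: 21.0
tool_pos: [0.4076, 0.2834, 0.1136]
tcp_rot: [0.13, -3.139, 0.0]
wrist_force: [0.1, -1.2, -2.3]
width: 0.385
grip_force: 50.3
```

Call:
{"name": "drive_tool", "arguments": {"rows": [[0,0,0,0,0,0,0.2],[0,0,0,0,0,0.001,0.2],[0,0,0,0,0,0.001,0.2],[0,0,0,0,0,0,0.2],[0,0,0,0,0,0,0.2]]}}

```text
time: 21.42
tool_pos: [0.4074, 0.284, 0.1122]
tcp_rot: [-0.131, 3.138, 0.001]
wrist_force: [0.6, 0.4, -2.8]
width: 0.381
grip_force: 50.3
```

Call:
{"name": "drive_tool", "arguments": {"rows": [[0,0,0,0,0,0.001,0.2],[0,0,0,0,0,0.001,0.2],[0,0,0,0,0,0,0.2],[0,0,0,0,0,0,0.2]]}}

```text
time: 21.75
tool_pos: [0.4071, 0.2837, 0.1096]
tcp_rot: [0.131, -3.139, 0.0]
wrist_force: [0.3, -0.6, -2.4]
width: 0.379
grip_force: 50.3
```

Call:
{"name": "drive_tool", "arguments": {"rows": [[0,0,0,0,0,0.001,0.2],[0,0,0,0,0,0.001,0.2],[0,0,0,0,0,0,0.2],[0,0,0,0,0,0,0.2]]}}

```text
time: 22.08
tool_pos: [0.408, 0.2842, 0.1094]
tcp_rot: [-0.131, 3.137, 0.001]
wrist_force: [-1.6, -0.7, 7.1]
width: 0.38
grip_force: 51.1
```

Call:
{"name": "drive_tool", "arguments": {"rows": [[0,0,0,0,0,0,0.6],[0,0,0,0,0,0,1],[0,0,0,0,0,0,1],[0,0,0,0,0,0,1],[0,0,0,0,0,-0.01,1],[0,0,0,0,0,-0.03,1],[0,0,0,0,0,-0.04,1],[0,0,0,0,0,-0.025,1]]}}

```text
time: 22.75
tool_pos: [0.4081, 0.2843, 0.2164]
tcp_rot: [-0.131, 3.136, 0.002]
wrist_force: [1.7, 1.4, 1.1]
width: 0.998
grip_force: 0.0
```

Call:
{"name": "drive_tool", "arguments": {"rows": [[0,0,0,-0.0063,-0.012,0,1],[0,0,0,-0.0126,-0.024,0,1],[0,0,0,-0.0158,-0.03,0,1],[0,0,0,-0.0158,-0.03,0,1],[0,0,0,-0.0158,-0.03,0,1],[0,0,0,-0.0158,-0.03,0,1],[0,0,0,-0.0158,-0.03,0,1],[0,0,0,-0.0158,-0.03,0,1]]}}

```text
time: 23.42
tool_pos: [0.5394, 0.0765, 0.2137]
tcp_rot: [-0.131, 3.138, 0.0]
wrist_force: [0.2, 0.5, 0.4]
width: 1.002
grip_force: 0.0
```

Call:
{"name": "drive_tool", "arguments": {"rows": [[0,0,0,-0.0158,-0.03,0,1],[0,0,0,-0.0126,-0.024,0,1],[0,0,0,-0.0068,-0.013,0,1],[0,0,0,-0.0037,-0.007,0,1],[0,0,0,0,0,0,1],[0,0,0,0,0,0,1],[0,0,0,0,0,0,1],[0,0,0,0,0,0,1]]}}

```text
time: 24.08
tool_pos: [0.5828, 0.0089, 0.2128]
tcp_rot: [0.134, -3.138, -0.001]
wrist_force: [0.0, 0.1, 0.3]
width: 1.001
grip_force: 0.0
```

```bash
python3 d.py .584 .008 .1; python3 - <<'E'
from fit import *
s=status.read_state(); pw=read_camera('wrist'); save(pw,'w3'); ps=read_camera('scene'); pd=read_camera('side')
V=dict(hub=[.584,.008,[0]],pad_round=[.504,-.002,[0]],pad_square=[.556,.089,[.08,.24]],pad_hex=[.592,-.069,[0,.2,-.2]],jar=[.458,.081,[0]],bobbin=[.4965,.297,[0]],can=[.408,.284,[0]])
for n,v in V.items():
    O=[]
    for k,p in(('w',pw),('sc',ps),('sd',pd)):
        C=cam(p,s if k=='w' else None); z=.005 if n in('bobbin','can') else None
        q=proj(np.array([[v[0],v[1],.02]]),C)[0]
        L=[m for m in masks_of(p,n) if np.hypot(*(np.array([m['bbox'][0]+m['bbox'][2],m['bbox'][1]+m['bbox'][3]])/2-q))<45]
        if L: o=(C,L[0]['mask'].astype(bool),np.zeros((400,640),bool)); O.append(o); print(n,k,*fit(n,[o],v,z))
E
```

```text
t 24.08 pos [0.5828 0.0089 0.2128] phi 94.88 zax [-3.e-04  4.e-04 -1.e+00] w 1.001 g 0.0 q [-0.03  0.1   1.83  0.    1.21 -1.68] F [0.  0.1 0.3]
turn az -0.00 deg
shift [-0.0011 -0.001   0.1128] min rows 4
hub w [0.583  0.0094 0.1766] 0.2
hub sc [0.5823 0.0076 0.0962] 0.052
hub sd [ 5.814e-01  8.700e-03 -1.000e-04] 0.104
pad_round w [ 0.5039 -0.0008  0.0249] 0.016
pad_round sc [ 0.5033 -0.0023  0.1589] 0.088
pad_round sd [ 0.5029 -0.0008  0.1471] 0.05
pad_square w [0.5562 0.0893 0.2109] 0.024
pad_square sc [0.5564 0.0882 0.218 ] 0.048
pad_square sd [0.5563 0.0905 0.2604] 0.109
pad_hex w [ 0.5922 -0.069   0.2086] 0.028
pad_hex sd [ 0.5913 -0.0699  0.1955] 0.047
jar w [0.4581 0.0797 0.119 ] 0.124
jar sd [0.4558 0.0804 0.0962] 0.141
bobbin w [0.4942 0.2983 0.0516] 0.03
bobbin sc [0.4935 0.2961 0.103 ] 0.043
bobbin sd [0.4946 0.2976 0.0944] 0.086
can w [0.4057 0.2883 0.1207] 0.018
can sc [ 0.4059  0.285  -0.0139] 0.08
can sd [0.4072 0.2863 0.1071] 0.071
```

View pics/w3.png

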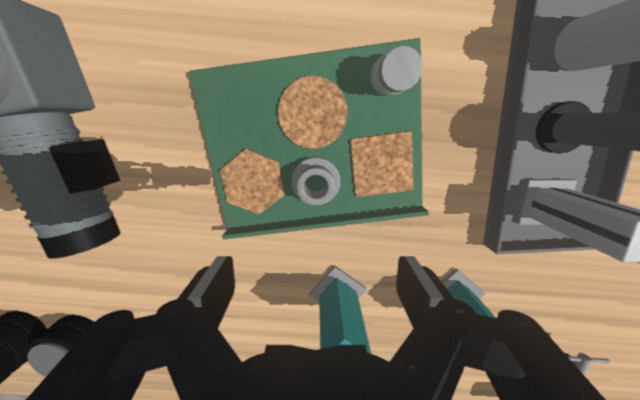

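The hub's bore is at px (316,182). The hex, round and square pads are at (251,181), (312,112) and (383,164). The jar at (400,70) is untouched, and the three tall parts stand upright in the tray on the right.

Call:
{"name": "drive_tool", "arguments": {"rows": [[0,0,0,0,0,0.012,1],[0,0,0,0,0,0.028,1],[0,0,0,0,0,0.036,1],[0,0,0,0,0,0.036,1],[0,0,0,0,0,0.034,1],[0,0,0,0,0,0.022,1],[0,0,0,0,0,0.012,1],[0,0,0,0,0,0.006,1]]}}

```text
time: 25.95
tool_pos: [0.5812, 0.0076, 0.0237]
tcp_rot: [0.131, -3.134, -0.001]
wrist_force: [-0.3, -0.4, -0.6]
width: 1.003
grip_force: 0.0
```

Call:
{"name": "drive_tool", "arguments": {"rows": [[0,0,0,0,0,0,1],[0,0,0,0,0,0,1],[0,0,0,0,0,0,1]]}}

```text
time: 26.2
tool_pos: [0.5854, 0.0075, 0.0288]
tcp_rot: [-0.131, 3.135, -0.0]
wrist_force: [0.4, -0.7, 0.3]
width: 0.998
grip_force: 0.0
```

```bash
python3 d.py .5825 .0087 .022
```

```text
t 26.20 pos [0.5854 0.0075 0.0288] phi 94.79 zax [ 3.7e-03 -1.0e-04 -1.0e+00] w 0.998 g 0.0 q [-0.03  0.3   1.97 -0.    0.87 -1.68] F [ 0.4 -0.7  0.3]
turn az -0.00 deg
shift [0.0028 0.0015 0.0068] min rows 1
```

Call:
{"name": "drive_tool", "arguments": {"rows": [[0,0,0,0.0007,0.001,0.002,1],[0,0,0,0,0,0.002,1],[0,0,0,0,0,0,0.7],[0,0,0,0,0,0,0.3],[0,0,0,0,0,0,0.3],[0,0,0,0,0,0,0.3],[0,0,0,0,0,0,0.3],[0,0,0,0,0,0,0.3]], "force": 60}}

```text
time: 26.87
tool_pos: [0.5833, 0.0085, 0.0234]
tcp_rot: [-0.131, 3.138, 0.0]
wrist_force: [-0.6, 0.9, 5.8]
width: 0.493
grip_force: 61.5
```

Call:
{"name": "drive_tool", "arguments": {"rows": [[0,0,0,0,0,0,0.3],[0,0,0,0,0,0,0.3],[0,0,0,0,0,-0.004,0.3],[0,0,0,0,0,-0.006,0.3],[0,0,0,0,0,0,0.3]]}}

```text
time: 27.28
tool_pos: [0.5827, 0.0084, 0.0331]
tcp_rot: [0.131, -3.139, 0.0]
wrist_force: [-0.3, -1.0, -2.9]
width: 0.49
grip_force: 61.3
```

```bash
python3 d.py .5825 .0087 .022
```

```text
t 27.28 pos [0.5827 0.0084 0.0331] phi 94.79 zax [-0.e+00 -1.e-04 -1.e+00] w 0.490 g 61.3 q [-0.03  0.29  1.97 -0.    0.88 -1.68] F [-0.3 -1.  -2.9]
turn az -0.00 deg
shift [0.0001 0.0003 0.0111] min rows 1
```

Call:
{"name": "drive_tool", "arguments": {"rows": [[0,0,0,0,0,-0.012,0.3],[0,0,0,0,0,-0.026,0.3],[0,0,0,0,0,-0.036,0.3],[0,0,0,0,0,-0.036,0.3],[0,0,0,0,0,-0.036,0.3],[0,0,0,0,0,-0.028,0.3],[0,0,0,0,0,-0.016,0.3],[0,0,0,0,0,-0.007,0.3]]}}

```text
time: 27.95
tool_pos: [0.5845, 0.0084, 0.2346]
tcp_rot: [-0.131, 3.132, -0.001]
wrist_force: [0.1, 0.8, -2.9]
width: 0.491
grip_force: 61.7
```

Call:
{"name": "drive_tool", "arguments": {"rows": [[0,0,0,0.002,-0.012,0,0.3],[0,0,0,0.004,-0.024,0,0.3],[0,0,0,0.006,-0.034,0,0.3],[0,0,0,0.006,-0.034,0,0.3],[0,0,0,0.006,-0.034,0,0.3],[0,0,0,0.006,-0.034,0,0.3],[0,0,0,0.006,-0.034,0,0.3],[0,0,0,0.0045,-0.026,0,0.3]]}}

```text
time: 28.62
tool_pos: [0.5593, -0.2289, 0.2269]
tcp_rot: [0.129, -3.134, -0.001]
wrist_force: [0.8, 0.3, -3.9]
width: 0.492
grip_force: 61.7
```

Call:
{"name": "drive_tool", "arguments": {"rows": [[0,0,0,0.0025,-0.015,0,0.3],[0,0,0,0.0015,-0.008,0,0.3],[0,0,0,0,0,0,0.3],[0,0,0,0,0,0,0.3],[0,0,0,0,0,0,0.3],[0,0,0,0,0,0,0.3]]}}

```text
time: 29.12
tool_pos: [0.5599, -0.2478, 0.2296]
tcp_rot: [0.134, -3.139, -0.001]
wrist_force: [0.8, -0.5, -3.2]
width: 0.492
grip_force: 61.7
```

```bash
python3 d.py .485 -.319 .15; python3 - <<'E'
from fit import *
s=status.read_state(); p=read_camera('wrist'); save(p,'w4'); C=cam(p,s)
np.savez('w4.npz',W=C[0],K=C[1]); print(proj(np.array([[.485,-.319,.092],[.485,-.319,.1]]),C).round(1))
m=masks_of(p,'gearmotor')[0]; m=m['mask'].astype(bool)
print(fit('gearmotor',[(C,m,np.zeros_like(m))],[.485,-.319,[.27]]))
E
```

```text
t 29.12 pos [ 0.5599 -0.2478  0.2296] phi 94.89 zax [-2.e-04  7.e-04 -1.e+00] w 0.492 g 61.7 q [-0.46  0.15  1.75  0.    1.25 -2.11] F [ 0.8 -0.5 -3.2]
turn az -0.00 deg
shift [ 0.0807 -0.0646  0.0796] min rows 4
[[247.1 111.5]
 [245.1 111.4]]
(array([ 0.4863, -0.316 ,  0.2663]), np.float64(0.248))
```

View pics/w4.png

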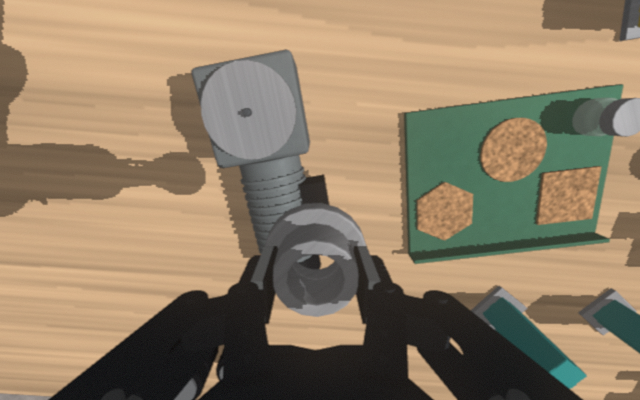

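The pin shows at px (246,112), where the model puts it. The hub is held level at (317,270).

Call:
{"name": "drive_tool", "arguments": {"rows": [[0,0,0,0.01,-0.008,0,0.3],[0,0,0,0.02,-0.016,0.01,0.3],[0,0,0,0.024,-0.019,0.02,0.3],[0,0,0,0.0147,-0.0116,0.02,0.3],[0,0,0,0.008,-0.0065,0.015,0.3],[0,0,0,0.004,-0.0035,0.01,0.3],[0,0,0,0,0,0.005,0.3],[0,0,0,0,0,0,0.3]]}}

```text
time: 29.88
tool_pos: [0.4841, -0.3199, 0.1487]
tcp_rot: [0.131, -3.138, -0.002]
wrist_force: [1.1, -0.5, -2.8]
width: 0.487
grip_force: 61.7
```

Call:
{"name": "drive_tool", "arguments": {"rows": [[0,0,0,0,0,0,0.3],[0,0,0,0,0,0,0.3],[0,0,0,0,0,0,0.3],[0,0,0,0,0,0,0.3]]}}

```text
time: 30.22
tool_pos: [0.4857, -0.3205, 0.151]
tcp_rot: [-0.133, 3.137, -0.002]
wrist_force: [-0.1, -0.9, -3.6]
width: 0.489
grip_force: 61.7
```

```bash
python3 d.py .485 -.3187 .108
```

```text
t 30.22 pos [ 0.4857 -0.3205  0.151 ] phi 94.84 zax [ 0.0017 -0.0011 -1.    ] w 0.489 g 61.7 q [-0.63  0.15  1.89  0.    1.1  -2.28] F [-0.1 -0.9 -3.6]
turn az -0.00 deg
shift [0.0006 0.0018 0.043 ] min rows 2
```

Call:
{"name": "drive_tool", "arguments": {"rows": [[0,0,0,0.0005,0.0015,0.005,0.3],[0,0,0,0,0,0.01,0.3],[0,0,0,0,0,0.012,0.3],[0,0,0,0,0,0.008,0.3],[0,0,0,0,0,0.004,0.3],[0,0,0,0,0,0.002,0.3],[0,0,0,0,0,0,0.3],[0,0,0,0,0,0,0.3]]}}

```text
time: 30.88
tool_pos: [0.4841, -0.3191, 0.1087]
tcp_rot: [0.131, -3.139, 0.0]
wrist_force: [0.4, 0.3, -3.4]
width: 0.485
grip_force: 61.7
```

Call:
{"name": "drive_tool", "arguments": {"rows": [[0,0,0,0,0,0.001,0.3],[0,0,0,0,0,0.001,0.3],[0,0,0,0,0,0,0.3],[0,0,0,0,0,0,0.3]]}}

```text
time: 31.22
tool_pos: [0.4841, -0.3191, 0.107]
tcp_rot: [-0.131, 3.139, -0.0]
wrist_force: [0.7, -0.6, -2.9]
width: 0.491
grip_force: 61.7
```

Call:
{"name": "drive_tool", "arguments": {"rows": [[0,0,0,0,0,0.001,0.3],[0,0,0,0,0,0.0007,0.3],[0,0,0,0,0,0,0.3],[0,0,0,0,0,0,0.3]]}}

```text
time: 31.55
tool_pos: [0.4842, -0.3191, 0.1055]
tcp_rot: [-0.131, 3.138, -0.001]
wrist_force: [-0.5, 0.8, 0.2]
width: 0.484
grip_force: 61.9
```

Call:
{"name": "drive_tool", "arguments": {"rows": [[0,0,0,0,0,0,0.6],[0,0,0,0,0,0,1],[0,0,0,0,0,0,1],[0,0,0,0,0,0,1],[0,0,0,0,0,-0.01,1],[0,0,0,0,0,-0.03,1],[0,0,0,0,0,-0.04,1],[0,0,0,0,0,-0.03,1]]}}

```text
time: 32.22
tool_pos: [0.4843, -0.3192, 0.218]
tcp_rot: [-0.131, 3.138, -0.001]
wrist_force: [1.2, -0.9, 0.8]
width: 0.999
grip_force: 0.0
```

Call:
{"name": "drive_tool", "arguments": {"rows": [[0,0,0,0.0005,0.012,0,1],[0,0,0,0.001,0.024,0,1],[0,0,0,0.0015,0.035,0,1],[0,0,0,0.0015,0.035,0,1],[0,0,0,0.0015,0.035,0,1],[0,0,0,0.0015,0.035,0,1],[0,0,0,0.0015,0.035,0,1],[0,0,0,0.0015,0.035,0,1]]}}

```text
time: 32.88
tool_pos: [0.4527, -0.0732, 0.2159]
tcp_rot: [-0.13, 3.137, -0.0]
wrist_force: [0.4, 0.6, 0.5]
width: 1.001
grip_force: 0.0
```

```bash
python3 d.py .4075 .284 .22; python3 - <<'E'
from fit import *
a=read_camera('scene');b=read_camera('side')
for p in(a,b):
    C=cam(p); q=proj(np.array([[.485,-.319,.11]]),C)[0]
    for m in masks_of(p,'hub'):
        bb=m['bbox']
        if np.hypot(*(np.array([bb[0]+bb[2],bb[1]+bb[3]])/2-q))<30: mm=m['mask'].astype(bool); print(fit('hub',[(C,mm,np.zeros_like(mm))],[.485,-.319,[0]],.092)); break
u=a['color'][130:290,120:270]; v=b['color'][270:400,220:440]
cv2.imwrite('pics/c5.png',cv2.cvtColor(np.hstack([cv2.resize(u,(400,400)),cv2.resize(v,(400,400))]),cv2.COLOR_RGB2BGR))
E
```

```text
t 32.88 pos [ 0.4527 -0.0732  0.2159] phi 94.76 zax [ 1.4e-03 -2.0e-04 -1.0e+00] w 1.001 g 0.0 q [-0.21 -0.15  2.07  0.    1.22 -1.87] F [0.4 0.6 0.5]
turn az -0.00 deg
shift [ 0.0154  0.3598 -0.0041] min rows 11
(array([ 0.483 , -0.3192, -0.0147]), np.float64(0.16))
```

View pics/c5.png

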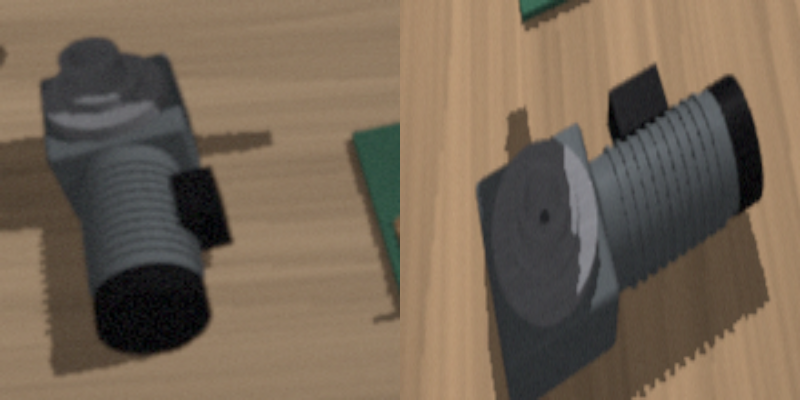

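```bash
python3 - <<'E'
from fit import *
a=read_camera('scene');b=read_camera('side')
for p in(a,b):
    C=cam(p); print(proj(np.array([[.485,-.319,.092],[.485,-.319,.128],[.485,-.319,.16]]),C).round(1).tolist())
    for m in masks_of(p,'hub'): print(m['score'],m['bbox'])
u=a['color'][130:230,120:240]; v=b['color'][270:400,240:396]
cv2.imwrite('pics/c6.png',cv2.cvtColor(np.hstack([cv2.resize(u,(400,334),interpolation=2),cv2.resize(v,(400,334),interpolation=2)]),cv2.COLOR_RGB2BGR))
E
```

```text
[[158.8, 165.4], [153.3, 151.8], [148.0, 138.9]]
0.92 [141.0, 143.7, 173.1, 176.3]
[[298.6, 341.8], [297.7, 331.6], [297.0, 321.7]]
0.96 [278.6, 319.2, 321.7, 359.7]
```

View pics/c6.png

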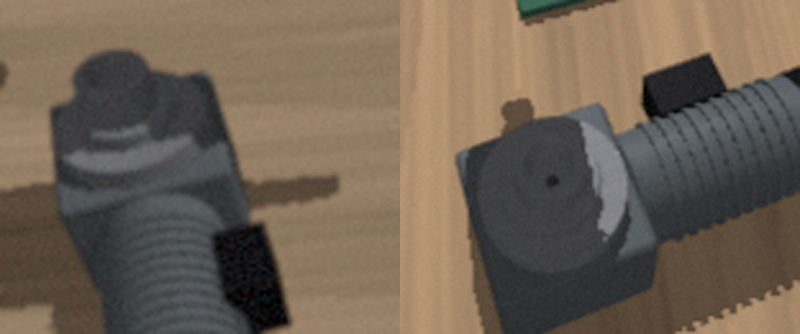

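Side view: the hub's rings sit centred on the faceplate with the pin visible in the bore at crop px (551,181). The hub is seated.

Call:
{"name": "drive_tool", "arguments": {"rows": [[0,0,0,0.0005,0.012,0,1],[0,0,0,0.001,0.024,0,1],[0,0,0,0.0015,0.035,0,1],[0,0,0,0.0015,0.035,0,1],[0,0,0,0.0015,0.035,0,1],[0,0,0,0.0015,0.035,0,1],[0,0,0,0.0015,0.035,0,1],[0,0,0,0.0015,0.035,0,1]]}}

```text
time: 33.95
tool_pos: [0.4216, 0.1709, 0.2151]
tcp_rot: [-0.128, 3.139, 0.0]
wrist_force: [1.4, 0.8, 1.0]
width: 0.999
grip_force: 0.0
```

Call:
{"name": "drive_tool", "arguments": {"rows": [[0,0,0,0.0015,0.035,0,1],[0,0,0,0.0015,0.035,0,1],[0,0,0,0.001,0.024,0,1],[0,0,0,0.0006,0.013,0,1],[0,0,0,0.0003,0.007,0,1],[0,0,0,0,0,0,1],[0,0,0,0,0,0,1],[0,0,0,0,0,0,1]]}}

```text
time: 34.62
tool_pos: [0.4079, 0.2814, 0.2149]
tcp_rot: [0.129, -3.139, 0.001]
wrist_force: [0.2, -0.6, -0.4]
width: 1.002
grip_force: 0.0
```

```bash
python3 d.py .4075 .284 .108
```

```text
t 34.62 pos [0.4079 0.2814 0.2149] phi 94.70 zax [-3.e-04 -8.e-04 -1.e+00] w 1.002 g 0.0 q [ 0.55 -0.07  2.   -0.    1.21 -1.1 ] F [ 0.2 -0.6 -0.4]
turn az -0.00 deg
shift [0.0002 0.0026 0.1069] min rows 4
```

Call:
{"name": "drive_tool", "arguments": {"rows": [[0,0,0,0,0.0024,0.015,1],[0,0,0,0,0,0.026,1],[0,0,0,0,0,0.028,1],[0,0,0,0,0,0.022,1],[0,0,0,0,0,0.01,1],[0,0,0,0,0,0.0045,1],[0,0,0,0,0,0,1],[0,0,0,0,0,0,0.6]], "force": 50}}

```text
time: 35.28
tool_pos: [0.4084, 0.2852, 0.1107]
tcp_rot: [-0.13, 3.137, 0.001]
wrist_force: [0.8, -0.1, 0.2]
width: 0.884
grip_force: 0.0
```

Call:
{"name": "drive_tool", "arguments": {"rows": [[0,0,0,0,0,0,0.2],[0,0,0,0,0,0,0.2],[0,0,0,0,0,0,0.2],[0,0,0,0,0,0,0.2],[0,0,0,0,0,0,0.2],[0,0,0,0,0,0,0.2],[0,0,0,0,0,0,0.2]]}}

```text
time: 35.87
tool_pos: [0.4084, 0.2859, 0.111]
tcp_rot: [-0.131, 3.137, 0.002]
wrist_force: [-1.3, 0.6, 5.5]
width: 0.374
grip_force: 49.9
```

Call:
{"name": "drive_tool", "arguments": {"rows": [[0,0,0,0,0,-0.005,0.2],[0,0,0,0,0,-0.015,0.2],[0,0,0,0,0,-0.022,0.2],[0,0,0,0,0,-0.022,0.2],[0,0,0,0,0,-0.016,0.2],[0,0,0,0,0,-0.008,0.2],[0,0,0,0,0,0,0.2]]}}

```text
time: 36.45
tool_pos: [0.4083, 0.2857, 0.1993]
tcp_rot: [-0.131, 3.136, 0.002]
wrist_force: [0.3, -0.2, -2.5]
width: 0.378
grip_force: 50.1
```

```bash
python3 d.py .593 -.07 .197
```

```text
t 36.45 pos [0.4083 0.2857 0.1993] phi 94.79 zax [ 0.0027  0.0016 -1.    ] w 0.378 g 50.1 q [ 0.56 -0.05  2.01 -0.    1.18 -1.09] F [ 0.3 -0.2 -2.5]
turn az -0.00 deg
shift [-0.1543 -0.3698  0.0023] min rows 12
```

Call:
{"name": "drive_tool", "arguments": {"rows": [[0,0,0,-0.005,-0.012,0,0.2],[0,0,0,-0.01,-0.024,0,0.2],[0,0,0,-0.0134,-0.032,0,0.2],[0,0,0,-0.0134,-0.032,0,0.2],[0,0,0,-0.0134,-0.032,0,0.2],[0,0,0,-0.0134,-0.032,0,0.2],[0,0,0,-0.0134,-0.032,0,0.2],[0,0,0,-0.0134,-0.032,0,0.2]]}}

```text
time: 37.12
tool_pos: [0.5206, 0.0642, 0.1954]
tcp_rot: [0.131, -3.135, 0.0]
wrist_force: [0.6, 0.9, -1.9]
width: 0.379
grip_force: 50.3
```

Call:
{"name": "drive_tool", "arguments": {"rows": [[0,0,0,-0.0134,-0.032,0,0.2],[0,0,0,-0.0134,-0.032,0,0.2],[0,0,0,-0.0134,-0.032,0,0.2],[0,0,0,-0.0091,-0.022,0,0.2],[0,0,0,-0.0058,-0.014,0,0.2],[0,0,0,-0.004,-0.0098,0,0.2],[0,0,0,0,0,0,0.2],[0,0,0,0,0,0,0.2]]}}

```text
time: 37.78
tool_pos: [0.5915, -0.0698, 0.1966]
tcp_rot: [0.13, -3.137, -0.002]
wrist_force: [-0.2, 0.2, -2.7]
width: 0.382
grip_force: 50.4
```

Call:
{"name": "drive_tool", "arguments": {"rows": [[0,0,0,0,0,0.01,0.2],[0,0,0,0,0,0.02,0.2],[0,0,0,0,0,0.02,0.2],[0,0,0,0,0,0.014,0.2],[0,0,0,0,0,0.008,0.2],[0,0,0,0,0,0.003,0.2],[0,0,0,0,0,0,0.2],[0,0,0,0,0,0,0.2]]}}

```text
time: 38.45
tool_pos: [0.5928, -0.0701, 0.1233]
tcp_rot: [-0.132, 3.138, -0.0]
wrist_force: [0.8, -0.5, -2.9]
width: 0.38
grip_force: 50.4
```

```bash
python3 d.py .593 -.07 .118
```

```text
t 38.45 pos [ 0.5928 -0.0701  0.1233] phi 94.83 zax [ 1.2e-03 -2.0e-04 -1.0e+00] w 0.380 g 50.4 q [-0.16  0.21  1.88  0.    1.05 -1.81] F [ 0.8 -0.5 -2.9]
turn az -0.00 deg
shift [-0.0003  0.      0.0053] min rows 1
```

Call:
{"name": "drive_tool", "arguments": {"rows": [[0,0,0,0,0,0.0015,0.2],[0,0,0,0,0,0.001,0.2],[0,0,0,0,0,0.0005,0.2],[0,0,0,0,0,0,0.2],[0,0,0,0,0,0,0.2]]}}

```text
time: 38.87
tool_pos: [0.5926, -0.0706, 0.1201]
tcp_rot: [-0.131, 3.138, -0.0]
wrist_force: [0.4, -0.7, -1.0]
width: 0.38
grip_force: 50.4
```

Call:
{"name": "drive_tool", "arguments": {"rows": [[0,0,0,0,0,0.001,0.2],[0,0,0,0,0,0.0007,0.2],[0,0,0,0,0,0,0.2],[0,0,0,0,0,0,0.2]]}}

```text
time: 39.2
tool_pos: [0.5933, -0.0706, 0.1201]
tcp_rot: [-0.131, 3.137, -0.0]
wrist_force: [-3.1, 0.4, 7.1]
width: 0.377
grip_force: 51.3
```

Call:
{"name": "drive_tool", "arguments": {"rows": [[0,0,0,0,0,0,0.6],[0,0,0,0,0,0,1],[0,0,0,0,0,0,1],[0,0,0,0,0,0,1],[0,0,0,0,0,-0.01,1],[0,0,0,0,0,-0.03,1],[0,0,0,0,0,-0.035,1],[0,0,0,0,0,-0.02,1]]}}

```text
time: 39.87
tool_pos: [0.5937, -0.0707, 0.217]
tcp_rot: [-0.131, 3.135, -0.001]
wrist_force: [1.3, -0.4, 0.6]
width: 1.0
grip_force: 0.0
```

Call:
{"name": "drive_tool", "arguments": {"rows": [[0,0,0,0.0021,0.012,0,1],[0,0,0,0.0042,0.024,0,1],[0,0,0,0.0063,0.036,0,1],[0,0,0,0.0063,0.036,0,1],[0,0,0,0.0063,0.036,0,1],[0,0,0,0.0063,0.036,0,1],[0,0,0,0.0063,0.036,0,1],[0,0,0,0.0063,0.036,0,1]]}}

```text
time: 40.53
tool_pos: [0.526, 0.1787, 0.2127]
tcp_rot: [0.131, -3.138, -0.0]
wrist_force: [-0.4, 0.1, -0.7]
width: 1.0
grip_force: 0.0
```

Call:
{"name": "drive_tool", "arguments": {"rows": [[0,0,0,0.0063,0.036,0,1],[0,0,0,0.0063,0.036,0,1],[0,0,0,0.0046,0.026,0,1],[0,0,0,0.0028,0.015,0,1],[0,0,0,0.0017,0.0089,0,1],[0,0,0,0,0,0,1],[0,0,0,0,0,0,1],[0,0,0,0,0,0,1]]}}

```text
time: 41.2
tool_pos: [0.4956, 0.2956, 0.2127]
tcp_rot: [0.13, -3.139, 0.001]
wrist_force: [0.2, 0.1, -0.3]
width: 0.997
grip_force: 0.0
```

```bash
python3 d.py .496 .2967 .0985
```

```text
t 41.20 pos [0.4956 0.2956 0.2127] phi 94.75 zax [-3.e-04 -8.e-04 -1.e+00] w 0.997 g 0.0 q [ 0.49  0.09  1.84 -0.    1.21 -1.16] F [ 0.2  0.1 -0.3]
turn az -0.00 deg
shift [-0.0004  0.001   0.1142] min rows 4
```

Call:
{"name": "drive_tool", "arguments": {"rows": [[0,0,0,0,0.001,0.014,1],[0,0,0,0,0,0.028,1],[0,0,0,0,0,0.032,1],[0,0,0,0,0,0.024,1],[0,0,0,0,0,0.011,1],[0,0,0,0,0,0.005,1],[0,0,0,0,0,0,1],[0,0,0,0,0,0,0.7]], "force": 40}}

```text
time: 41.87
tool_pos: [0.4966, 0.2976, 0.1002]
tcp_rot: [-0.13, 3.137, 0.001]
wrist_force: [0.4, -0.3, 0.7]
width: 0.884
grip_force: 0.0
```

Call:
{"name": "drive_tool", "arguments": {"rows": [[0,0,0,0,0,0,0.3],[0,0,0,0,0,0,0.3],[0,0,0,0,0,0,0.3],[0,0,0,0,0,0,0.3],[0,0,0,0,0,0,0.3],[0,0,0,0,0,0,0.3]]}}

```text
time: 42.37
tool_pos: [0.497, 0.2983, 0.1012]
tcp_rot: [-0.131, 3.135, 0.002]
wrist_force: [-0.2, -1.4, 5.9]
width: 0.596
grip_force: 41.4
```

Call:
{"name": "drive_tool", "arguments": {"rows": [[0,0,0,0,0,-0.005,0.3],[0,0,0,0,0,-0.015,0.3],[0,0,0,0,0,-0.025,0.3],[0,0,0,0,0,-0.027,0.3],[0,0,0,0,0,-0.018,0.3],[0,0,0,0,0,-0.01,0.3],[0,0,0,0,0,0,0.3]]}}

```text
time: 42.95
tool_pos: [0.4969, 0.2986, 0.2021]
tcp_rot: [-0.131, 3.134, 0.004]
wrist_force: [0.2, 0.0, -0.9]
width: 0.594
grip_force: 41.9
```

```bash
python3 d.py .505 -.0015 .197
```

```text
t 42.95 pos [0.4969 0.2986 0.2021] phi 94.80 zax [ 0.0047  0.0026 -1.    ] w 0.594 g 41.9 q [ 0.5   0.1   1.85  0.    1.19 -1.16] F [ 0.2  0.  -0.9]
turn az -0.00 deg
shift [ 0.017  -0.2997  0.0051] min rows 9
```

Call:
{"name": "drive_tool", "arguments": {"rows": [[0,0,0,0.0007,-0.012,0,0.3],[0,0,0,0.0013,-0.024,0,0.3],[0,0,0,0.002,-0.036,0,0.3],[0,0,0,0.002,-0.036,0,0.3],[0,0,0,0.002,-0.036,0,0.3],[0,0,0,0.002,-0.036,0,0.3],[0,0,0,0.002,-0.036,0,0.3],[0,0,0,0.002,-0.036,0,0.3]]}}

```text
time: 43.62
tool_pos: [0.5002, 0.0429, 0.1963]
tcp_rot: [0.131, -3.134, 0.001]
wrist_force: [0.2, -0.1, -1.5]
width: 0.596
grip_force: 42.0
```

Call:
{"name": "drive_tool", "arguments": {"rows": [[0,0,0,0.0014,-0.026,0,0.3],[0,0,0,0.0008,-0.014,0,0.3],[0,0,0,0.0004,-0.0065,0,0.3],[0,0,0,0,0,0,0.3],[0,0,0,0,0,0,0.3],[0,0,0,0,0,0,0.3]]}}

```text
time: 44.12
tool_pos: [0.5032, -0.0005, 0.1981]
tcp_rot: [0.132, -3.137, -0.001]
wrist_force: [-1.3, 0.1, -1.4]
width: 0.597
grip_force: 42.0
```

Call:
{"name": "drive_tool", "arguments": {"rows": [[0,0,0,0,0,0.01,0.3],[0,0,0,0,0,0.02,0.3],[0,0,0,0,0,0.022,0.3],[0,0,0,0,0,0.018,0.3],[0,0,0,0,0,0.01,0.3],[0,0,0,0,0,0.004,0.3],[0,0,0,0,0,0,0.3],[0,0,0,0,0,0,0.3]]}}

```text
time: 44.78
tool_pos: [0.5043, -0.0009, 0.1153]
tcp_rot: [-0.132, 3.138, -0.0]
wrist_force: [-0.3, -0.6, -1.2]
width: 0.596
grip_force: 42.0
```

```bash
python3 d.py .505 -.0015 .109
```

```text
t 44.78 pos [ 0.5043 -0.0009  0.1153] phi 94.82 zax [ 7.e-04 -0.e+00 -1.e+00] w 0.596 g 42.0 q [-0.05  0.05  2.08  0.    1.01 -1.71] F [-0.3 -0.6 -1.2]
turn az -0.00 deg
shift [-0.0006 -0.0007  0.0063] min rows 1
```

Contact is expected near 0.109.

Call:
{"name": "drive_tool", "arguments": {"rows": [[0,0,0,-0.0005,0,0.002,0.3],[0,0,0,0,0,0.0015,0.3],[0,0,0,0,0,0.001,0.3],[0,0,0,0,0,0.0005,0.3],[0,0,0,0,0,0,0.3],[0,0,0,0,0,0,0.3]]}}

```text
time: 45.28
tool_pos: [0.5046, -0.0013, 0.1103]
tcp_rot: [-0.131, 3.138, -0.0]
wrist_force: [0.3, -0.3, -0.1]
width: 0.591
grip_force: 42.2
```

Call:
{"name": "drive_tool", "arguments": {"rows": [[0,0,0,0,0,0.001,0.3],[0,0,0,0,0,0.0007,0.3],[0,0,0,0,0,0,0.3],[0,0,0,0,0,0,0.3]]}}

```text
time: 45.62
tool_pos: [0.5057, -0.0013, 0.1103]
tcp_rot: [-0.131, 3.136, -0.0]
wrist_force: [-2.5, 0.1, 8.5]
width: 0.592
grip_force: 42.9
```

Call:
{"name": "drive_tool", "arguments": {"rows": [[0,0,0,0,0,0,0.8],[0,0,0,0,0,0,1],[0,0,0,0,0,0,1],[0,0,0,0,0,0,1],[0,0,0,0,0,-0.01,1],[0,0,0,0,0,-0.03,1],[0,0,0,0,0,-0.038,1],[0,0,0,0,0,-0.025,1]]}}

```text
time: 46.28
tool_pos: [0.505, -0.0012, 0.2144]
tcp_rot: [-0.131, 3.137, -0.0]
wrist_force: [0.9, 0.5, 0.4]
width: 0.999
grip_force: 0.0
```

Call:
{"name": "drive_tool", "arguments": {"rows": [[0,0,0,-0.0043,0.012,0,1],[0,0,0,-0.0086,0.024,0,1],[0,0,0,-0.0122,0.034,0,1],[0,0,0,-0.0122,0.034,0,1],[0,0,0,-0.0122,0.034,0,1],[0,0,0,-0.0122,0.034,0,1],[0,0,0,-0.0122,0.034,0,1],[0,0,0,-0.0122,0.034,0,1]]}}

```text
time: 46.95
tool_pos: [0.5699, 0.2472, 0.2109]
tcp_rot: [0.131, -3.138, 0.0]
wrist_force: [0.6, 0.3, 0.4]
width: 0.998
grip_force: 0.0
```

Call:
{"name": "drive_tool", "arguments": {"rows": [[0,0,0,-0.0093,0.026,0,1],[0,0,0,-0.0057,0.016,0,1],[0,0,0,-0.0043,0.012,0,1],[0,0,0,-0.0029,0.008,0,1],[0,0,0,0,0,0,1],[0,0,0,0,0,0,1],[0,0,0,0,0,0,1],[0,0,0,0,0,0,1]]}}

```text
time: 47.62
tool_pos: [0.5869, 0.3074, 0.2113]
tcp_rot: [0.129, -3.139, 0.001]
wrist_force: [-0.4, 0.5, -0.4]
width: 0.996
grip_force: 0.0
```

```bash
python3 d.py .5872 .3085 .0965; python3 - <<'E'
from fit import *
for c in('scene','side'):
    p=read_camera(c);C=cam(p)
    for n,v,z in(('bobbin',[.5035,-.0012,[0]],.014),('can',[.592,-.0693,[0]],.014),('post',[.587,.3085,[.08]],.005),('hub',[.485,-.319,[0]],.092),('jar',[.458,.081,[0]],.01)):
        q=proj(np.array([[v[0],v[1],z+.05]]),C)[0]
        L=[m for m in masks_of(p,n) if np.hypot(*(np.array([m['bbox'][0]+m['bbox'][2],m['bbox'][1]+m['bbox'][3]])/2-q))<30]
        if L: mm=L[0]['mask'].astype(bool); print(c,n,*fit(n,[(C,mm,np.zeros_like(mm))],v,z))
E
```

```text
t 47.62 pos [0.5869 0.3074 0.2113] phi 94.71 zax [-2.e-04 -4.e-04 -1.e+00] w 0.996 g 0.0 q [ 0.45  0.25  1.65 -0.    1.23 -1.21] F [-0.4  0.5 -0.4]
turn az -0.00 deg
shift [-0.0004  0.0011  0.1148] min rows 4
scene bobbin [ 0.502  -0.0048  0.0625] 0.107
scene can [ 0.5891 -0.0718  0.0606] 0.096
scene post [0.5863 0.3057 0.0454] 0.066
scene hub [ 0.4823 -0.3213  0.2201] 0.07
scene jar [0.456  0.0797 0.0584] 0.135
side bobbin [ 0.5033 -0.0025  0.1273] 0.061
side can [ 0.5923 -0.0691  0.0778] 0.087
side post [ 0.587   0.3055 -0.0182] 0.064
side hub [ 0.4839 -0.3191  0.0532] 0.13
side jar [0.4578 0.0827 0.0011] 0.193
```

Call:
{"name": "drive_tool", "arguments": {"rows": [[0,0,0,0,0.0005,0.014,1],[0,0,0,0,0,0.028,1],[0,0,0,0,0,0.032,1],[0,0,0,0,0,0.024,1],[0,0,0,0,0,0.012,1],[0,0,0,0,0,0.005,1],[0,0,0,0,0,0,1],[0,0,0,0,0,0,0.6]], "force": 60}}

```text
time: 48.88
tool_pos: [0.5878, 0.3097, 0.0971]
tcp_rot: [-0.131, 3.137, 0.001]
wrist_force: [0.0, -0.0, 1.1]
width: 0.885
grip_force: 0.0
```

Call:
{"name": "drive_tool", "arguments": {"rows": [[0,0,0,0,0,0,0.2],[0,0,0,0,0,0,0.2],[0,0,0,0,0,0,0.2],[0,0,0,0,0,0,0.2],[0,0,0,0,0,0,0.2],[0,0,0,0,0,0,0.2],[0,0,0,0,0,0,0.2]]}}

```text
time: 49.47
tool_pos: [0.5883, 0.3094, 0.0983]
tcp_rot: [-0.131, 3.136, 0.001]
wrist_force: [0.2, -2.8, 6.5]
width: 0.46
grip_force: 61.0
```

Call:
{"name": "drive_tool", "arguments": {"rows": [[0,0,0,0,0,-0.005,0.2],[0,0,0,0,0,-0.015,0.2],[0,0,0,0,0,-0.025,0.2],[0,0,0,0,0,-0.025,0.2],[0,0,0,0,0,-0.02,0.2],[0,0,0,0,0,-0.01,0.2],[0,0,0,0,0,0,0.2],[0,0,0,0,0,0,0.2]]}}

```text
time: 50.13
tool_pos: [0.5866, 0.3093, 0.1956]
tcp_rot: [0.131, -3.138, -0.0]
wrist_force: [-0.6, 0.1, -4.7]
width: 0.459
grip_force: 61.2
```

```bash
python3 d.py .556 .091 .196
```

```text
t 50.13 pos [0.5866 0.3093 0.1956] phi 94.79 zax [-5.e-04 -0.e+00 -1.e+00] w 0.459 g 61.2 q [ 0.45  0.27  1.67  0.    1.21 -1.21] F [-0.6  0.1 -4.7]
turn az -0.00 deg
shift [ 0.0487 -0.2149 -0.0004] min rows 7
```

Call:
{"name": "drive_tool", "arguments": {"rows": [[0,0,0,0.0027,-0.012,0,0.2],[0,0,0,0.0054,-0.024,0,0.2],[0,0,0,0.0077,-0.034,0,0.2],[0,0,0,0.0077,-0.034,0,0.2],[0,0,0,0.0077,-0.034,0,0.2],[0,0,0,0.0077,-0.034,0,0.2],[0,0,0,0.005,-0.022,0,0.2],[0,0,0,0.003,-0.013,0,0.2]]}}

```text
time: 50.8
tool_pos: [0.5549, 0.0956, 0.1936]
tcp_rot: [0.127, -3.134, 0.002]
wrist_force: [-0.3, 0.2, -4.2]
width: 0.46
grip_force: 61.7
```

Call:
{"name": "drive_tool", "arguments": {"rows": [[0,0,0,0.0018,-0.008,0,0.2],[0,0,0,0,0,0,0.2],[0,0,0,0,0,0,0.2],[0,0,0,0,0,0,0.2]]}}

```text
time: 51.13
tool_pos: [0.5565, 0.0921, 0.1959]
tcp_rot: [0.132, -3.139, -0.001]
wrist_force: [-0.1, 0.0, -4.1]
width: 0.455
grip_force: 61.7
```

Call:
{"name": "drive_tool", "arguments": {"rows": [[0,0,0,0,0,0.01,0.2],[0,0,0,0,0,0.02,0.2],[0,0,0,0,0,0.022,0.2],[0,0,0,0,0,0.018,0.2],[0,0,0,0,0,0.01,0.2],[0,0,0,0,0,0.004,0.2],[0,0,0,0,0,0,0.2],[0,0,0,0,0,0,0.2]]}}

```text
time: 51.8
tool_pos: [0.557, 0.0914, 0.1127]
tcp_rot: [-0.132, 3.138, 0.0]
wrist_force: [-0.1, -0.8, -3.7]
width: 0.459
grip_force: 61.6
```

```bash
python3 d.py .556 .091 .106
```

```text
t 51.80 pos [0.557  0.0914 0.1127] phi 94.82 zax [ 9.e-04  1.e-04 -1.e+00] w 0.459 g 61.6 q [ 0.12  0.16  1.96  0.    1.02 -1.54] F [-0.1 -0.8 -3.7]
turn az -0.00 deg
shift [ 0.001  -0.0004  0.0067] min rows 1
```

Call:
{"name": "drive_tool", "arguments": {"rows": [[0,0,0,0.0005,0,0.002,0.2],[0,0,0,0,0,0.0015,0.2],[0,0,0,0,0,0.001,0.2],[0,0,0,0,0,0.0005,0.2],[0,0,0,0,0,0,0.2],[0,0,0,0,0,0,0.2]]}}

```text
time: 52.3
tool_pos: [0.556, 0.0909, 0.1074]
tcp_rot: [-0.131, 3.138, 0.0]
wrist_force: [-0.0, -0.9, -4.9]
width: 0.461
grip_force: 61.6
```

Call:
{"name": "drive_tool", "arguments": {"rows": [[0,0,0,0,0,0.001,0.2],[0,0,0,0,0,0.0005,0.2],[0,0,0,0,0,0,0.2],[0,0,0,0,0,0,0.2]]}}

```text
time: 52.63
tool_pos: [0.5563, 0.0908, 0.1073]
tcp_rot: [-0.131, 3.138, -0.0]
wrist_force: [-2.9, -1.7, 5.5]
width: 0.461
grip_force: 62.7
```

Contact made. I release, rise and check.

Call:
{"name": "drive_tool", "arguments": {"rows": [[0,0,0,0,0,0,0.6],[0,0,0,0,0,0,1],[0,0,0,0,0,0,1],[0,0,0,0,0,0,1],[0,0,0,0,0,-0.01,1],[0,0,0,0,0,-0.03,1],[0,0,0,0,0,-0.038,1],[0,0,0,0,0,-0.025,1]]}}

```text
time: 53.3
tool_pos: [0.5568, 0.0911, 0.2122]
tcp_rot: [-0.131, 3.136, 0.0]
wrist_force: [0.5, -0.3, 0.8]
width: 1.002
grip_force: 0.0
```

Call:
{"name": "drive_tool", "arguments": {"rows": [[0,0,0,0,0.02,-0.02,1],[0,0,0,0,0.035,0,1],[0,0,0,0,0.035,0,1],[0,0,0,0,0.035,0,1],[0,0,0,0,0.02,0,1],[0,0,0,0,0.01,0,1],[0,0,0,0,0,0,1],[0,0,0,0,0,0,1]]}}

```text
time: 53.97
tool_pos: [0.543, 0.2451, 0.2289]
tcp_rot: [-0.133, 3.139, -0.001]
wrist_force: [0.2, -1.0, -0.6]
width: 1.0
grip_force: 0.0
```

```bash
python3 - <<'E'
from fit import *
for c in('scene','side'):
    p=read_camera(c);C=cam(p);save(p,c+'9')
    for n,v,z in(('bobbin',[.5035,-.0012,[0]],.014),('can',[.592,-.0693,[0]],.014),('post',[.556,.09,[.08]],.014),('hub',[.485,-.319,[0]],.092)):
        q=proj(np.array([[v[0],v[1],z+.05]]),C)[0]
        L=[m for m in masks_of(p,n) if np.hypot(*(np.array([m['bbox'][0]+m['bbox'][2],m['bbox'][1]+m['bbox'][3]])/2-q))<30]
        if L: mm=L[0]['mask'].astype(bool); print(c,n,*fit(n,[(C,mm,np.zeros_like(mm))],v,z))
a=cv2.imread('pics/scene9.png')[100:300,120:540];b=cv2.imread('pics/side9.png')[190-90:300,200:620]
cv2.imwrite('pics/c9.png',cv2.resize(np.vstack([a,b]),(620,590)))
E
```

```text
scene bobbin [ 0.5017 -0.0038  0.0632] 0.088
scene can [ 0.5905 -0.0718  0.0543] 0.096
scene post [0.5547 0.0868 0.1104] 0.033
scene hub [ 0.4835 -0.3204  0.1762] 0.095
side bobbin [ 0.5029 -0.0028  0.1374] 0.066
side can [ 0.5922 -0.0708  0.0669] 0.074
side post [0.555  0.0879 0.0279] 0.088
side hub [ 0.4839 -0.319   0.0552] 0.159
```

View pics/c9.png

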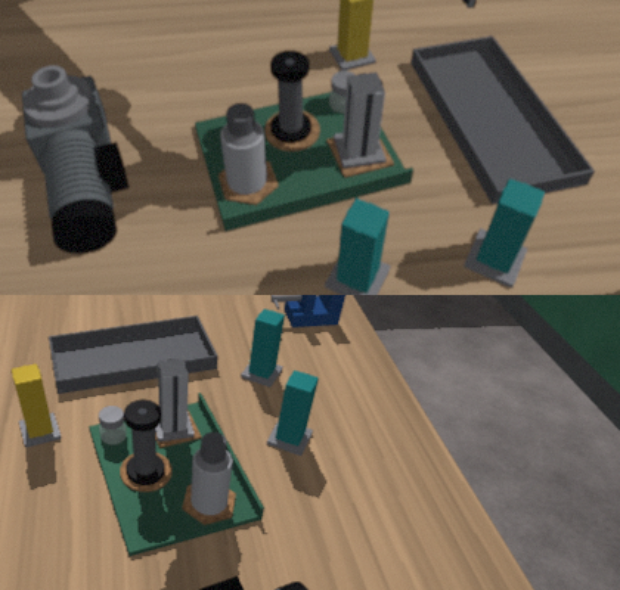

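The bobbin (290,100), post (362,120) and can (243,150) stand upright on their pads, each fitted within about 4 mm of its pad's centre. The hub is on the faceplate at (50,95), the jar has not moved, and the gripper is clear.

```bash
python3 -c "
from workcell import workorder
print(workorder.finish_job())"
```

```text
the job is handed in; nothing more can be done
None
```

The job is handed in: all three parts stood in the tray before the hub was moved, the hub is on the faceplate with the pin in its bore, and the bobbin, post and can are back on their pads. In the last pictures each stood upright within about 4 mm of its pad's centre, nothing tipped over and the jar stayed put; no verdict came back.

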